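# Skewer the ferrite cores and hang them on the stand

### The arm

A 6-joint arm with a two-finger parallel gripper is mounted at the origin on the work surface. World frame = base frame: x ahead of the robot, y to its left, z up, the work surface at z = 0. Lengths are in m, angles in degrees, forces in N, time in s.
With the tool pointing down it reaches from about 0.3 to 0.75 m from the base axis. Payload 8.5 kg.
Tool frame: the origin (TCP) lies midway between the tips of the shut fingers; the grasp point (between the pads) lies 19 mm behind it; y points along the fingers, x is the direction in which the jaws open and shut, and the axes are right-handed (so a half turn about y gives the same grasp; the last joint's range is limited). The gripper opens to 85 mm and grips with 20 to 120 N. Pads are 22 mm wide; open, the fingers measure 114 mm over their backs; the gripper's body (76 mm by 85 mm) begins 54 mm behind the grasp point. The pads swing forward as they close: fully open they stand 13 mm farther back than shut.
Start: joints at [59.8, 21.807, 74.336, -0, 83.858, -12.336], TCP at [0.169, 0.523, 0.231] pointing down, gripper open.
Joint ranges: [-178.18, 178.18], [-50.72, 133.34], [12.68, 142.11], [-81.47, 261.47], [9.98, 163.14], [-165.26, 165.26]. Speed limits (degrees/s): [136.94, 136.94, 180, 180, 180, 180].

### API

Orientations are given as a 3x3 rotation matrix whose columns are the frame's x, y, z axes.
In Python, from rig import env gives the robot as it stands.
- The arm moves only by the tool carry_out, never from a script. Its argument "plan" is a list of rows, each a list of 3 entries, a list of its own where there are three numbers: the shift along the tool's x, y, z in m, then the turn, a rotation vector about the tool's x, y, z in degrees, then the finger opening in m, from 0 to 0.0854. In form: [[[dx, dy, dz], [ax, ay, az], jaw], ...]. A call has 1 to 8 rows; each row shifts and turns the commanded pose from where the row before left it, along the tool's axes as they then stand; what a row does not reach is not made up. A row lasts 1/8 s, in which the tool goes at most 62.5 mm and 10.7 degrees, less where a joint would pass 70% of its speed; a pose out of reach is approached as far as the arm can. A call is refused whole if a number of a shift passes 0.0625 or a number of a turn 10.7, either way. A call with a gripper value outside its range is refused whole. The fingers move at their own pace and stop on an object; "force" is the grip in N (left out, the last holds). Time passes only in rows, so rows that do not move let the fingers close. It gives the time, the measured TCP pose, the force and the opening at its end, in the units of the state.
- env.observe(): the state, without advancing time (a new reading comes with each control period).
- env.get_image(name): name is "scene" or "side" or "wrist"; returns a dict with "image" (400x640x3 uint8, red, green, blue), "vfov" (degrees; the focal length in pixels is half the picture's height over the tangent of half this angle, whatever the lens; pixels are square), "cx", "cy" (the principal point, pixels), "rvec" (rotation vector, rad) and "tvec" (3), from world to camera coordinates, as OpenCV has them; the wrist camera has in their place "tool_from_camera" (4x4, takes a point from camera to tool coordinates, whose origin is the TCP and whose axes are the tool frame's). Camera axes: x right, y down, z forward; pixel columns grow to the right and rows downward; lengths in m; the calibration is good to about 2 mm. A picture is of the moment at which its call begins: read the wrist's pose just before it. There is no depth.
- env.close_job(): hands the job in, once; it reports no verdict.
Trained networks look in a picture, given as the dict that the camera call returned (one of the last four; its "shot" number tells which), for a name from the list of things; names that differ only in an ending like _2 or _b are one class to them, and where a whole thing is asked for, a point or a joint stands for the part that bears it (a point fixed in the world has none). Each returns a list of dicts, best first, with "conf" (0 to 1); they miss things now and then, are a little off and sometimes report something else, mostly with a low value. They report only what shows in the picture. A call takes as long as a camera call. They do not tell look-alikes from the thing itself.
- env.outline_of(target, picture): "mask" (400x640 bool, what is visible of it) and "pixel" ([row, column] in pixels, amid what is visible of it).
The state is a dict: "time_s": time; "q": joint angles; "qvel": joint speeds; "joint_efforts": joint torques, N m; "position": TCP position; "tool_rot": TCP orientation; "ft_force": force on the tool from outside, world axes, zero at the start; "wrist_torque": the same for the moment, N m; "grip_width": finger opening in m.
Only numpy, scipy, OpenCV 4.12 (cv2) and the standard library are available. Lean on these libraries where they do the work, as an engineer would, in place of code of your own. Each camera call takes 0.05 s, during which the arm holds its last target.

### The job

Take the skewer by its yellow handle from the two-fork stand and thread it gently through the three ferrite ring cores in the rack, in one go, until its tip lightly presses the red sprung plunger part-way in, never to its end. Then lift all three cores out together on the skewer and hang it gently back in both forks of the stand, handle on the same side as before, with the cores between the forks, and let go. The cores are brittle, so do not force or drop them; leave the tin, brush, cutters and circuit boards alone.

Things in the scene. Friction and masses are not known exactly. Their poses are not given: they have to be found in the camera images.
- skewer: Steel rod, 11 mm diameter, 110 g, lying in the stand. Origin: on the rod axis at the handle's front face; x to the tip, z up. Rod: x 0 to 170 mm, last 14 mm tapering to a 4 mm tip, first 4 mm a 17 mm collar. Yellow handle: block, x -56 to 0 mm, 18 mm wide (y), z -17 to +9 mm; grip across y from above at x = -28 mm with 50 N or more, so the loaded rod does not tip.
- skewer_tip (a point): The point of the skewer, 170 mm along its x axis.
- core1: Dark ferrite ring core, 40 mm outside diameter, 16 mm bore, 12 mm thick, 50 to 80 g, brittle (press under 10 N). Stands on edge, loose, in the rack's first bay. Origin: centre of the bore; x is the bore's axis, level.
- core2: A ring core like core1, in the middle bay.
- core3: A ring core like core1, in the third bay, nearest the plunger.
- rack: Fixed rack on a black base board, 220 x 62 mm, with three bays in a pale block. Origin: on the table under the middle bay; x is the threading direction, z up. Bays at x = -22, 0, 22 mm, each 15 mm long, open above, floor 34 mm above the table, side walls at y = +-24 mm up to 60 mm; partitions 7 mm thick, 64 mm tall, block ends at x = +-37 mm. A depth stop stands beyond.
- rack_axis (a point): Centre of the middle bay, 53.5 mm above the table: the height of the bores (within 1 mm) and of the plunger. The cores lie loose up to 4 mm to either side, so their bores are not in line; the tip's taper can nudge them over. A gap 26 mm wide (y +-13 mm) runs through all the partitions from the bay floor up, for the rod.
- stop_rail (a point): Point 64 mm along the rack's x, 53.5 mm above the table: the nearest place where the face of the depth stop's red sprung plunger (20 mm disc, travel 6 mm along the rack's x) can be. The stop is clamped (60 N) 0 to 48 mm farther along x, different each time, not reported: find it by feel. Spring: 1.2 N at first, then 2.5 N per mm; press with 4 to 5 N (right: 2 to 12 N).
- stand: Fixed aluminium stand, base 200 x 70 mm. Origin: on the table under its middle; x from handle to tip of the hung rod, z up. Forks 8 mm thick at x = -67 and +67 mm; notch 14 mm wide, flat floor 56 mm above the table (hung rod's axis at 61.5 mm), flaring to some 30 mm at 84 mm. Hung skewer's origin: x = -81 mm (+-3 mm at the start), its handle outside the rear fork.
- tin: Bystander: grey metal open tin, 64 mm wide, 42 mm tall, origin at its underside.
- brush: Bystander: black brush 160 mm long, lying on the table.
- cutters: Bystander: side cutters with blue handles, 120 mm long, lying on the table.
- boards: Bystander: black comb 82 x 130 mm with four green circuit boards standing in it, 87 mm tall, origin at its underside.
Mind the look-alikes: they are no part of the job. Leave any blue or green look-alike of the skewer alone. What is shaped like the core3 but green is not meant.

How it is judged:
By the outcome, as a careful person would: the job done as asked, in the order asked, and still so for the second after the job is handed in, with the robot touching nothing.
It also fails if it takes over 70 s, if anything falls off the work surface, if the arm or the gripper's body presses on something with over 40 N, if the wrist force passes 120 N, or if a joint passes its speed limit or range.

## Working session

There is one attempt and no reset: what is moved stays moved. The work goes in short steps, Python scripts to look and compute and a tool call to move; the robot and the scene stay as the last step left them, time stands still between calls to the robot, and variables do not carry over. Pictures are saved under pics/ and viewed, and the job is handed in when it is done.

Besides the shell and the picture viewer there is one more tool, called after "Request:" by a JSON object that holds its "api" and its "payload". carry_out: Moves the arm, as the interface text tells. Its arguments: {"type":"object","properties":{"plan":{"type":"array","items":{"type":"array"}},"force":{"type":"number"}},"required":["plan"]}

```bash
ls; mkdir -p pics
python3 - <<'E'
from rig import env
import cv2
s=env.observe();print(s)
for n in("scene","side","wrist"):
    p=env.get_image(n);cv2.imwrite(f"pics/{n}0.png",p["image"][:,:,::-1])
    print(n,{k:v for k,v in p.items() if k!="image"})
E
```

```text
pics
{'time_s': 0.0, 'q': array([ 5.98025355e+01,  2.18409687e+01,  7.43855631e+01,  1.19114519e-03,
        8.38573817e+01, -1.23361498e+01]), 'qvel': array([-0.04695492, -0.09273452,  0.09484806,  0.00422584,  0.05257818,
       -0.09778484]), 'joint_efforts': array([-1.69069453e-04, -4.48463917e+01, -2.31277639e+01, -2.57251277e-04,
        4.82506090e-03, -1.85710967e-06]), 'position': array([0.16854182, 0.52323081, 0.23070721]), 'tool_rot': array([[ 3.06715639e-01, -7.54514763e-04, -9.51800897e-01],
       [ 9.51800127e-01, -1.25542310e-03,  3.06716386e-01],
       [-1.42633488e-03, -9.99998927e-01,  3.33089349e-04]]), 'ft_force': array([-0.74544512,  0.08027976, -0.38511578]), 'wrist_torque': array([ 0.0320531 , -0.01971479, -0.01072602]), 'grip_width': 0.08546662024218155}
scene {'vfov': 54.7574381263207, 'cx': 326.6907552060393, 'cy': 194.35364854073168, 'rvec': array([ 1.27530803,  2.26242295, -0.925556  ]), 'tvec': array([ 0.38653398, -0.19017027,  1.47702923]), 'shot': 1}
side {'vfov': 53.90346996438812, 'cx': 321.61224129741885, 'cy': 201.53213405227282, 'rvec': array([ 0.36585093, -2.54600594,  1.50722748]), 'tvec': array([0.46243877, 0.19570883, 0.7736364 ]), 'shot': 2}
wrist {'vfov': 60.824941621927486, 'cx': 318.4377735177995, 'cy': 201.81288113576858, 'tool_from_camera': array([[ 9.99999562e-01, -9.32959655e-04, -7.60134935e-05,
         1.31817956e-03],
       [-1.97379942e-04, -2.89548620e-01,  9.57163287e-01,
        -1.42404406e-01],
       [-9.15004332e-04, -9.57162853e-01, -2.89548677e-01,
         7.25598422e-02],
       [ 0.00000000e+00,  0.00000000e+00,  0.00000000e+00,
         1.00000000e+00]]), 'shot': 3}
```

View pics/scene0.png

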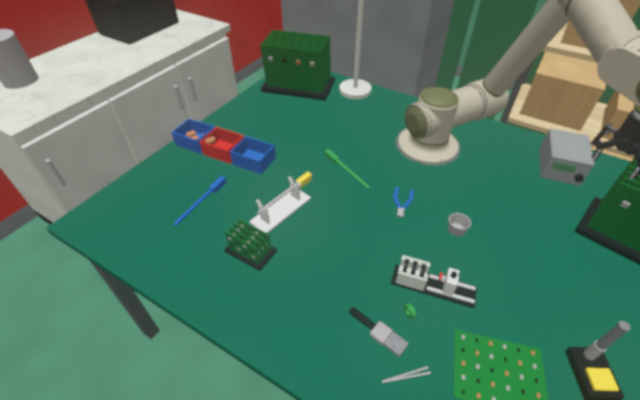

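View pics/side0.png

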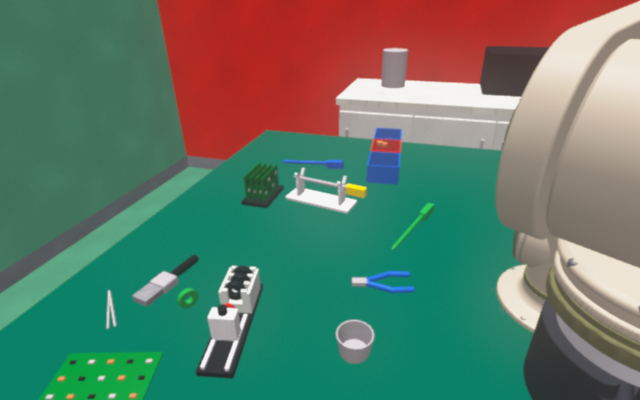

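View pics/wrist0.png

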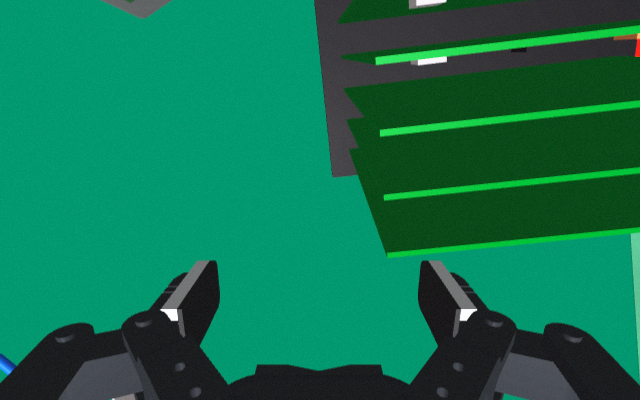

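```bash
cat > h.py <<'E'
from rig import env
import numpy as np, cv2
def cam(p,state=None):
    H=p["image"].shape[0]; f=H/2/np.tan(np.radians(p["vfov"]/2))
    K=np.array([[f,0,p["cx"]],[0,f,p["cy"]],[0,0,1]])
    if "rvec" in p:
        R=cv2.Rodrigues(np.array(p["rvec"]))[0]; t=np.array(p["tvec"])
    else:
        T=np.eye(4);T[:3,:3]=state["tool_rot"];T[:3,3]=state["position"]
        M=np.linalg.inv(T@p["tool_from_camera"]); R=M[:3,:3];t=M[:3,3]
    return K,R,t
def proj(c,X):
    K,R,t=c; x=K@(R@np.asarray(X,float).reshape(-1,3).T+t[:,None]); return (x[:2]/x[2]).T
def ray(c,uv):
    K,R,t=c; d=R.T@np.linalg.inv(K)@np.array([uv[0],uv[1],1.]); o=-R.T@t; return o,d/np.linalg.norm(d)
def onz(c,uv,z):
    o,d=ray(c,uv); return o+d*(z-o[2])/d[2]
def tri(c1,u1,c2,u2):
    o1,d1=ray(c1,u1);o2,d2=ray(c2,u2)
    A=np.stack([d1,-d2],1); s=np.linalg.lstsq(A,o2-o1,rcond=None)[0]
    a=o1+s[0]*d1;b=o2+s[1]*d2; return (a+b)/2,np.linalg.norm(a-b)
E
python3 - <<'E'
from h import *
P={}
for n in("scene","side"):
    p=env.get_image(n);c=cam(p);P[n]=c
    print(n,"pos",(-c[1].T@c[2]).round(3), "tcp px",proj(c,[[.169,.523,.231],[0,0,0]]).round(0).tolist())
    for t in("skewer","core1","core2","core3","rack","stand","tin","brush","cutters","boards","stop_rail"):
        r=env.outline_of(t,p) if True else 0
        for d in r[:3]:
            uv=d["pixel"][::-1]; m=d["mask"]; print(t,round(d["conf"],2),np.round(uv),"n",m.sum(),"z0.05->",onz(c,uv,.05).round(3))
print(np.linalg.norm([0.3,.5]))
E
```

```text
scene pos [1.211 0.267 0.911] tcp px [[610.0, 173.0], [428.0, 145.0]]
skewer 0.87 [288. 187.] n 340 z0.05-> [ 0.51  -0.291  0.05 ]
skewer 0.87 [202. 197.] n 339 z0.05-> [ 0.687 -0.49   0.05 ]
skewer 0.69 [335. 160.] n 171 z0.05-> [ 0.319 -0.228  0.05 ]
core1 0.6 [412. 265.] n 102 z0.05-> [0.583 0.163 0.05 ]
core1 0.53 [423. 268.] n 55 z0.05-> [0.575 0.193 0.05 ]
core1 0.3 [252. 245.] n 1625 z0.05-> [ 0.752 -0.243  0.05 ]
core2 0.6 [412. 265.] n 102 z0.05-> [0.583 0.163 0.05 ]
core2 0.53 [423. 268.] n 55 z0.05-> [0.575 0.193 0.05 ]
core2 0.3 [252. 245.] n 1625 z0.05-> [ 0.752 -0.243  0.05 ]
core3 0.6 [412. 265.] n 102 z0.05-> [0.583 0.163 0.05 ]
core3 0.53 [423. 268.] n 55 z0.05-> [0.575 0.193 0.05 ]
core3 0.3 [252. 245.] n 1625 z0.05-> [ 0.752 -0.243  0.05 ]
rack 0.69 [431. 282.] n 2207 z0.05-> [0.607 0.226 0.05 ]
tin 0.68 [458. 226.] n 386 z0.05-> [0.385 0.225 0.05 ]
tin 0.18 [279. 208.] n 1211 z0.05-> [ 0.601 -0.261  0.05 ]
tin 0.16 [402. 204.] n 149 z0.05-> [0.39  0.053 0.05 ]
brush 0.8 [384. 338.] n 897 z0.05-> [0.804 0.185 0.05 ]
cutters 0.53 [399. 202.] n 189 z0.05-> [0.387 0.0
[... 865 characters left out ...]
7.] n 358 z0.05-> [0.677 0.238 0.05 ]
core3 0.47 [240. 274.] n 135 z0.05-> [0.607 0.151 0.05 ]
rack 0.89 [227. 331.] n 3662 z0.05-> [0.558 0.289 0.05 ]
stand 0.91 [320. 196.] n 1247 z0.05-> [ 0.549 -0.209  0.05 ]
stand 0.6 [353. 191.] n 306 z0.05-> [ 0.471 -0.259  0.05 ]
tin 0.72 [355. 342.] n 1294 z0.05-> [0.351 0.253 0.05 ]
brush 0.73 [158. 287.] n 1099 z0.05-> [0.74  0.228 0.05 ]
brush 0.19 [227. 330.] n 3891 z0.05-> [0.561 0.287 0.05 ]
cutters 0.91 [383. 287.] n 649 z0.05-> [0.327 0.11  0.05 ]
cutters 0.6 [235. 291.] n 328 z0.05-> [0.592 0.199 0.05 ]
boards 0.92 [259. 185.] n 1371 z0.05-> [ 0.742 -0.23   0.05 ]
stop_rail 0.7 [227. 327.] n 3862 z0.05-> [0.564 0.282 0.05 ]
0.58309518948453
```

Run:
```python
from h import *
a=env.get_image("scene");b=env.get_image("side")
A=a["image"][:,:,::-1];B=b["image"][:,:,::-1]
def cr(I,x,y,w,h,s): return cv2.resize(I[y:y+h,x:x+w],None,fx=s,fy=s,interpolation=cv2.INTER_CUBIC)
top=np.hstack([cr(A,240,160,80,60,5),cr(B,280,160,100,75,4)])
bot=np.hstack([cr(A,385,250,100,60,4),cr(B,190,255,80,60,5)[:240]])
cv2.imwrite("pics/crops1.png",np.vstack([top,bot]))
```

```text
(no output)
```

View pics/crops1.png

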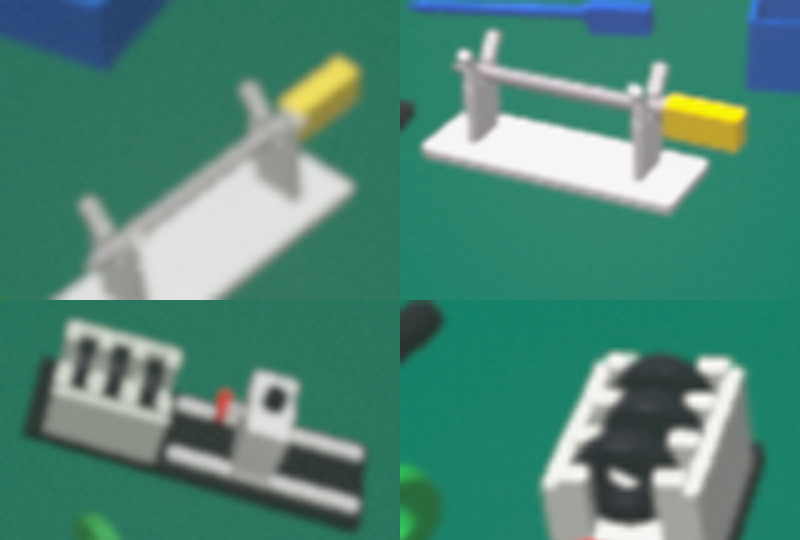

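Run:
```python
from h import *
a=env.get_image("scene");b=env.get_image("side");ca,cb=cam(a),cam(b)
def yel(I):
    h=cv2.cvtColor(I,cv2.COLOR_RGB2HSV);m=((h[...,0]>20)&(h[...,0]<34)&(h[...,1]>140)&(h[...,2]>120))
    n,l,s,c=cv2.connectedComponentsWithStats(m.astype(np.uint8));k=[(s[i,4],c[i].round(1),s[i,:4]) for i in range(1,n) if s[i,4]>20];return k
print(yel(a["image"]),yel(b["image"]))
print("handle",tri(ca,(304.4,180),cb,(356,190.5)))
print("tip",tri(ca,(259,211),cb,(297.5,176)))
# rack block+base via side & scene
S=lambda x,y:(385+x/4,250+(y-300)/4)
D=lambda x,y:(190+(x-400)/5,255+(y-300)/5)
print("base near-left", onz(ca,S(25,435),0.01), onz(ca,S(357,528),0.01), onz(ca,S(365,450),.01))
print("block top corners",[onz(ca,S(*q),.064).round(3) for q in((68,320),(180,348),(165,395),(50,365))])
print("block side",[onz(cb,D(*q),.064).round(3) for q in((605,355),(745,365),(545,485),(690,490))])
print("stand base side",[onz(cb,(280+(x-400)/4,160+y/4),.008).round(3) for x,y in((422,148),(668,208),(708,160))])
print("stand base scene",[onz(ca,(240+x/5,160+y/5),.008).round(3) for x,y in((355,187),)])
```

```text
[(np.int32(84), array([304.8, 177.8]), array([298, 173,  13,  11], dtype=int32)), (np.int32(606), array([601.5, 378.9]), array([585, 367,  34,  25], dtype=int32))] [(np.int32(210), array([355.6, 190.1]), array([346, 184,  20,  14], dtype=int32))]
handle (array([ 0.46097931, -0.25871635,  0.05510465]), np.float64(0.0015198218329478545))
tip (array([ 0.64666539, -0.29820033,  0.05830515]), np.float64(0.000538812540660686))
base near-left [0.63890016 0.13425331 0.01      ] [0.59104226 0.3442682  0.01      ] [0.53168742 0.33273905 0.01      ]
block top corners [array([0.577, 0.13 , 0.064]), array([0.56 , 0.203, 0.064]), array([0.599, 0.207, 0.064]), array([0.617, 0.134, 0.064])]
block side [array([0.626, 0.148, 0.064]), array([0.569, 0.138, 0.064]), array([0.61 , 0.222, 0.064]), array([0.558, 0.21 , 0.064])]
stand base side [array([ 0.67 , -0.252,  0.008]), array([ 0.476, -0.215,  0.008]), array([ 0.464, -0.29 ,  0.008])]
stand base scene [array([ 0.477, -0.224,  0.008])]
```

```bash
cat >> h.py <<'E'
from scipy.spatial.transform import Rotation as Ro
def down(yaw):  # tool pointing down, tool x at yaw deg
    a=np.radians(yaw);x=np.array([np.cos(a),np.sin(a),0]);y=np.array([0,0,-1.]);return np.stack([x,y,np.cross(x,y)],1)
def plan(p0,R0,p1,R1,n,jaw,dec=4,smooth=False):
    p=np.array(p0,float);R=np.array(R0); rows=[]
    tot=Ro.from_matrix(R0.T@R1).as_rotvec()
    for i in range(1,n+1):
        s=i/n
        if smooth: s=s*s*(3-2*s)
        pt=np.array(p0)+s*(np.array(p1)-p0); Rt=R0@Ro.from_rotvec(tot*s).as_matrix()
        d=(R.T@(pt-p)).round(dec); w=np.degrees(Ro.from_matrix(R.T@Rt).as_rotvec()).round(2)
        rows.append([(d+0).tolist(),(w+0).tolist(),jaw]); p=p+R@d; R=R@Ro.from_rotvec(np.radians(w)).as_matrix()
    return rows,p,R
def show(rows):
    for i in range(0,len(rows),8): print("["+",".join(str(r).replace(" ","") for r in rows[i:i+8])+"]")
E
python3 - <<'E'
from h import *
s=env.observe()
r,p,R=plan(s["position"],s["tool_rot"],[.588,.165,.24],down(13),10,0.085)
show(r);print(p)
E
```

```text
[[[-0.0213,-0.0009,-0.0509],[0.0,5.91,0.0],0.085],[[-0.0159,-0.0008,-0.0528],[0.0,5.92,0.0],0.085],[[-0.0103,-0.0009,-0.0542],[0.0,5.91,0.0],0.085],[[-0.0048,-0.0009,-0.055],[0.0,5.91,0.0],0.085],[[0.001,-0.0008,-0.0551],[0.0,5.92,0.0],0.085],[[0.0066,-0.0009,-0.0548],[0.0,5.91,0.0],0.085],[[0.0122,-0.0009,-0.0538],[0.0,5.92,0.0],0.085],[[0.0177,-0.0008,-0.0522],[0.0,5.91,0.0],0.085]]
[[[0.023,-0.0009,-0.0501],[0.0,5.91,0.0],0.085],[[0.0281,-0.0009,-0.0475],[0.0,5.92,0.0],0.085]]
[0.58799598 0.16502869 0.24004237]
```

Request:
{"api": "carry_out", "payload": {"plan": [[[-0.0213,-0.0009,-0.0509],[0,5.91,0],0.085],[[-0.0159,-0.0008,-0.0528],[0,5.91,0],0.085],[[-0.0103,-0.0009,-0.0542],[0,5.91,0],0.085],[[-0.0048,-0.0009,-0.055],[0,5.91,0],0.085],[[0.001,-0.0008,-0.0551],[0,5.92,0],0.085],[[0.0066,-0.0009,-0.0548],[0,5.91,0],0.085],[[0.0122,-0.0009,-0.0538],[0,5.92,0],0.085],[[0.0177,-0.0008,-0.0522],[0,5.91,0],0.085]]}}

```text
time_s: 2.55
position: [0.5054, 0.2353, 0.2384]
tool_rot: [[0.909, 0.0, -0.417], [0.417, 0.0, 0.909], [0.0, -1.0, 0.0]]
ft_force: [-0.1, 1.2, 0.2]
grip_width: 0.0848
```

Request:
{"api": "carry_out", "payload": {"plan": [[[0.023,-0.0009,-0.0501],[0,5.91,0],0.085],[[0.0281,-0.0009,-0.0475],[0,5.92,0],0.085],[[0,0,0],[0,0,0],0.085],[[0,0,0],[0,0,0],0.085]]}}

```text
time_s: 3.05
position: [0.5877, 0.1653, 0.2398]
tool_rot: [[0.974, -0.001, -0.226], [0.226, 0.0, 0.974], [-0.001, -1.0, 0.0]]
ft_force: [-1.2, -0.5, 0.7]
grip_width: 0.0851
```

Run:
```python
from h import *
s=env.observe();print(s["time_s"],s["position"],s["tool_rot"].round(3),s["q"].round(1),s["qvel"].round(1))
p=env.get_image("wrist");cv2.imwrite("pics/w1.png",p["image"][:,:,::-1])
np.save("w1.npy",p["image"]);import pickle;pickle.dump((s,p),open("w1.pkl","wb"))
```

```text
3.05 [0.58766437 0.16529248 0.23983693] [[ 0.974 -0.001 -0.226]
 [ 0.226  0.     0.974]
 [-0.001 -1.     0.   ]] [ 4.6 27.7 63.1  0.  89.2 -8.4] [ 1.2 -0.9  0.6  0.  -0.  -0. ]
```

View pics/w1.png

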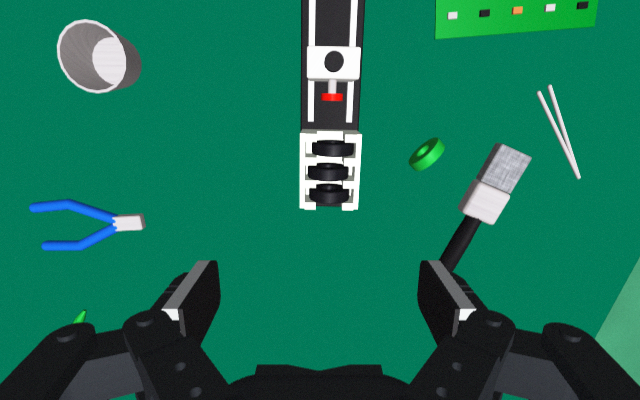

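Run:
```python
import cv2
I=cv2.imread("pics/w1.png")[60:220,270:400]
cv2.imwrite("pics/w1c.png",cv2.resize(I,None,fx=3.7,fy=3.7,interpolation=cv2.INTER_CUBIC))
```

```text
(no output)
```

View pics/w1c.png

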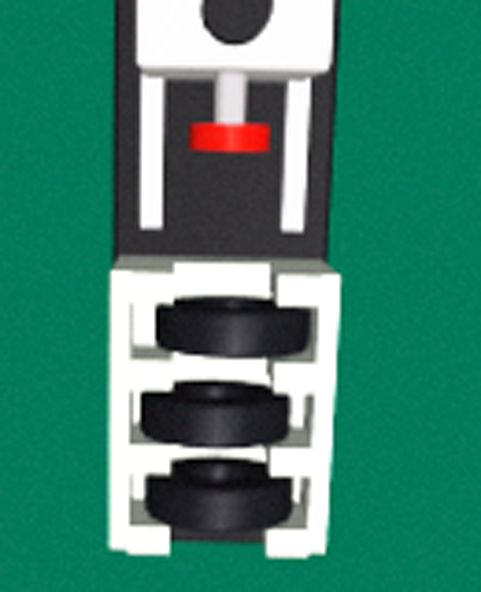

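Run:
```python
from h import *
import pickle
s,p=pickle.load(open("w1.pkl","rb"));c=cam(p,s)
print("cam",(-c[1].T@c[2]).round(4))
C=lambda x,y:(270+x/3.7,60+y/3.7)
P=lambda x,y,z:onz(c,C(x,y),z)
NL,NR,FL,FR=P(110,553,.064),P(325,553,.064),P(113,270,.064),P(340,274,.064)
for n,v in zip("NL NR FL FR".split(),(NL,NR,FL,FR)):print(n,v.round(4))
d=((FL+FR)-(NL+NR))[:2]/2;print("len",np.linalg.norm(d),"w",np.linalg.norm(NL-NR),np.linalg.norm(FL-FR),"yaw",np.degrees(np.arctan2(d[1],d[0])), [np.degrees(np.arctan2(*(a-b)[:2][::-1])) for a,b in((FL,NL),(FR,NR))])
o=(NL+NR+FL+FR)/4;print("origin",o)
yaw=np.degrees(np.arctan2(d[1],d[0]))
ux=d/np.linalg.norm(d);uy=np.array([-ux[1],ux[0]])
def loc(X):return ((X[:2]-o[:2])@ux,(X[:2]-o[:2])@uy)
for n,(l,r,y) in dict(core3=(157,309,330),core2=(140,291,413),core1=(146,293,495)).items():
    L,R=P(l,y,.0535),P(r,y,.0535);print(n,np.round(loc((L+R)/2),4),"w",np.linalg.norm(L-R))
L,R=P(190,150,.0535),P(270,150,.0535);print("plunger mid",np.round(loc((L+R)/2),4),"w",np.linalg.norm(L-R))
print("plunger face near top edge",np.round(loc(P(230,152,.0635)),4), "far edge",np.round(loc(P(230,123,.0635)),4))
print("gap edges",[np.round(loc(P(x,y,.064)),4) for x,y in((170,540),(267,540),(277,290),(172,290))])
print("base",[np.round(loc(P(x,y,.008)),4) for x,y in((116,200),(331,200),(118,20),(338,20))])
```

```text
cam [0.5725 0.2379 0.3823]
NL [0.578  0.1326 0.064 ]
NR [0.6336 0.1454 0.064 ]
FL [0.5633 0.2051 0.064 ]
FR [0.6185 0.2168 0.064 ]
len 0.07349234794278103 w 0.057078060468780986 0.056464345614462653 yaw 101.72885891865744 [np.float64(101.49624571691746), np.float64(101.9646243414179)]
origin [0.59834568 0.17500373 0.064     ]
core3 [ 0.0209 -0.0026] w 0.0395604044569791
core2 [-0.0011  0.0013] w 0.04005957699394986
core1 [-0.0237 -0.0004] w 0.03975781176847881
plunger mid [ 0.0658 -0.0003] w 0.01999868703486608
plunger face near top edge [0.0654 0.0001] far edge [0.0721 0.0003]
gap edges [array([-0.0334,  0.0127]), array([-0.0328, -0.013 ]), array([ 0.0326, -0.0127]), array([0.032 , 0.0135])]
base [array([0.0512, 0.0303]), array([ 0.0525, -0.0316]), array([0.0994, 0.0301]), array([ 0.1008, -0.0308])]
```

Run:
```python
from h import *
s=env.observe()
r,p,R=plan(s["position"],s["tool_rot"],[.50,-.268,.22],down(-102),12,0.085)
show(r);print(p)
```

```text
[[[-0.0153,0.0017,-0.0336],[0.0,9.59,0.0],0.085],[[-0.0095,0.0016,-0.0356],[0.0,9.59,0.0],0.085],[[-0.0034,0.0017,-0.0367],[0.0,9.59,-0.01],0.085],[[0.0028,0.0017,-0.0368],[0.0,9.59,0.0],0.085],[[0.0089,0.0017,-0.0358],[0.0,9.59,0.0],0.085],[[0.0146,0.0016,-0.0338],[0.0,9.59,0.0],0.085],[[0.0202,0.0017,-0.0309],[0.0,9.59,0.0],0.085],[[0.025,0.0017,-0.0271],[0.0,9.59,0.0],0.085]]
[[[0.0291,0.0016,-0.0226],[0.0,9.59,-0.01],0.085],[[0.0325,0.0017,-0.0174],[0.0,9.6,0.0],0.085],[[0.035,0.0017,-0.0117],[0.0,9.59,0.0],0.085],[[0.0364,0.0017,-0.0058],[0.0,9.59,0.0],0.085]]
[ 0.49999761 -0.26797006  0.21996421]
```

Request:
{"api": "carry_out", "payload": {"plan": [[[-0.0153,0.0017,-0.0336],[0,9.59,0],0.085],[[-0.0095,0.0016,-0.0356],[0,9.59,0],0.085],[[-0.0034,0.0017,-0.0367],[0,9.59,0],0.085],[[0.0028,0.0017,-0.0368],[0,9.59,0],0.085],[[0.0089,0.0017,-0.0358],[0,9.59,0],0.085],[[0.0146,0.0016,-0.0338],[0,9.59,0],0.085],[[0.0202,0.0017,-0.0309],[0,9.59,0],0.085],[[0.025,0.0017,-0.0271],[0,9.59,0],0.085]]}}

```text
time_s: 4.1
position: [0.5289, -0.1238, 0.2271]
tool_rot: [[0.44, 0.001, 0.898], [-0.898, -0.0, 0.44], [0.0, -1.0, 0.0]]
ft_force: [-0.1, 0.0, -0.3]
grip_width: 0.085
```

Request:
{"api": "carry_out", "payload": {"plan": [[[0.0291,0.0016,-0.0226],[0,9.59,0],0.085],[[0.0325,0.0017,-0.0174],[0,9.6,0],0.085],[[0.035,0.0017,-0.0117],[0,9.59,0],0.085],[[0.0364,0.0017,-0.0058],[0,9.59,0],0.085],[[0,0,0],[0,0,0],0.085],[[0,0,0],[0,0,0],0.085]]}}

```text
time_s: 4.85
position: [0.5002, -0.2672, 0.2202]
tool_rot: [[-0.206, 0.0, 0.978], [-0.978, 0.0, -0.206], [-0.0, -1.0, 0.0]]
ft_force: [0.6, -0.3, -0.3]
grip_width: 0.0847
```

Run:
```python
from h import *
s=env.observe();print(s["time_s"],s["position"],s["tool_rot"].round(3),s["q"].round(1),s["qvel"].round(1))
p=env.get_image("wrist");cv2.imwrite("pics/w2.png",p["image"][:,:,::-1])
import pickle;pickle.dump((s,p),open("w2.pkl","wb"))
```

```text
4.85 [ 0.50022586 -0.26717759  0.22024271] [[-0.206  0.     0.978]
 [-0.978  0.    -0.206]
 [-0.    -1.     0.   ]] [-40.1  24.   72.7   0.   83.3  61.8] [ 0.7 -0.2 -0.1 -0.1 -0.1  0.1]
```

View pics/w2.png

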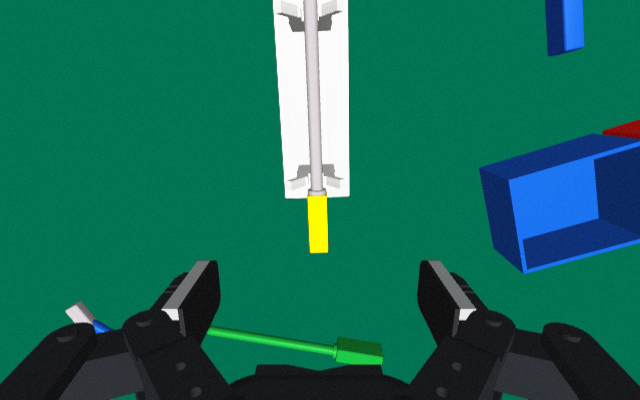

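Run:
```python
from h import *
import pickle
s,p=pickle.load(open("w2.pkl","rb"));c=cam(p,s)
I=p["image"]
crop=I[170:265,280:360,::-1];cv2.imwrite("pics/w2c.png",cv2.resize(crop,None,fx=6,fy=6,interpolation=cv2.INTER_CUBIC))
h=cv2.cvtColor(I,cv2.COLOR_RGB2HSV);m=((h[...,0]>20)&(h[...,0]<36)&(h[...,1]>140)&(h[...,2]>120))
mid=[]
for v in range(170,260,4):
    x=np.where(m[v,280:360])[0]
    if len(x)>5: print(v,x.min()+280,x.max()+281,h[v,310:328:4,2]);mid.append((onz(c,(x.min()+280,v+.5),.0705),onz(c,(x.max()+281,v+.5),.0705)))
M=np.array(mid);print("widths",np.linalg.norm(M[:,0]-M[:,1],axis=1).round(4));mm=M.mean(1);print(mm.round(4))
ys,xs=np.where(m[150:265,280:360]);print("rows",ys.min()+150,ys.max()+151)
print("front",onz(c,(316.5,ys.min()+150),.0705).round(4),"rear top",onz(c,(319,ys.max()+151),.0705).round(4))
# rod edges
for v in (60,100,140,160):
    g=I[v-2:v+3,295:335].mean((0));print(v,g.astype(int)[:, 1].tolist())
```

```text
198 307 327 [254 254 254 254 251]
202 307 327 [254 254 254 255 251]
206 308 327 [254 255 254 255 252]
210 308 327 [254 255 254 255 252]
214 308 328 [255 255 255 255 252]
218 308 328 [254 255 255 255 252]
222 308 328 [255 255 254 254 253]
226 309 328 [254 255 255 255 253]
230 309 328 [254 255 255 254 254]
234 309 328 [254 254 255 254 254]
238 309 328 [254 254 255 255 254]
242 309 328 [253 255 255 254 254]
246 309 328 [253 255 255 255 254]
250 310 328 [252 254 254 255 254]
widths [0.0179 0.0179 0.0171 0.0171 0.0181 0.0182 0.0182 0.0174 0.0175 0.0175
 0.0176 0.0176 0.0177 0.0168]
[[ 0.491  -0.2625  0.0705]
 [ 0.4873 -0.2618  0.0705]
 [ 0.4836 -0.2614  0.0705]
 [ 0.4799 -0.2606  0.0705]
 [ 0.476  -0.2603  0.0705]
 [ 0.4723 -0.2595  0.0705]
 [ 0.4685 -0.2587  0.0705]
 [ 0.4646 -0.2583  0.0705]
 [ 0.4608 -0.2575  0.0705]
 [ 0.4569 -0.2567  0.0705]
 [ 0.453  -0.2559  0.0705]
 [ 0.4491 -0.255   0.0705]
 [ 0.4451 -0.2542  0.0705]
 [ 0.4411 -0.2538  0.0705]]
rows 194 253
front [ 0.4951 -0.263   0.0705] rear top [ 0.4386 -0.2533  0.0705]
60 [252, 251, 251, 251, 251, 252, 251, 250, 250, 250, 212, 156, 184, 203, 216, 218, 218, 217, 216, 216, 211, 200, 176, 160, 247, 251, 252, 251, 252, 252, 251, 251, 252, 252, 251, 251, 252, 252, 251, 251]
100 [251, 252, 251, 251, 250, 250, 251, 251, 251, 250, 251, 250, 180, 169, 194, 209, 219, 218, 218, 216, 216, 214, 205, 185, 163, 231, 251, 251, 251, 252, 252, 250, 249, 251, 251, 251, 251, 251, 251, 250]
140 [251, 251, 250, 251, 251, 251, 250, 250, 251, 251, 250, 250, 251, 249, 145, 179, 200, 215, 218, 218, 217, 217, 217, 207, 191, 168, 212, 251, 251, 251, 252, 252, 250, 248, 249, 250, 251, 251, 251, 250]
160 [252, 251, 250, 250, 251, 251, 252, 251, 250, 251, 251, 250, 251, 251, 231, 156, 185, 204, 218, 217, 218, 218, 217, 214, 203, 182, 161, 239, 251, 251, 252, 252, 251, 249, 248, 249, 250, 251, 251, 250]
```

View pics/w2c.png

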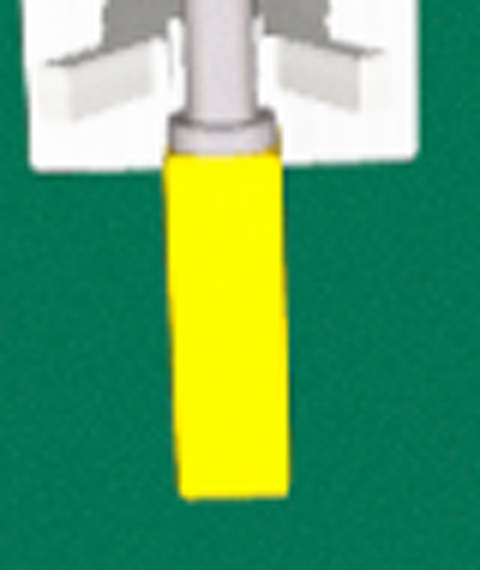

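Run:
```python
from h import *
import pickle
s,p=pickle.load(open("w2.pkl","rb"));c=cam(p,s);I=p["image"].astype(float)
pts=[]
for v in range(40,180,5):
    g=I[v,295:335,1]; w=np.where(g<225)[0]; 
    a,b=w.min(),w.max()
    # subpixel
    ea=a+1-(250-g[a-1])/95-.0 if False else a-(250-g[a-1])/95
    eb=b+1+(250-g[b+1])/95
    if eb-ea>20: continue
    pts.append(onz(c,(295+(ea+eb)/2,v+.5),.0615))
P=np.array(pts)[:,:2];vx,vy,x0,y0=cv2.fitLine(P.astype(np.float32),cv2.DIST_HUBER,0,.001,.001).ravel()
print(len(P),"rod ang",np.degrees(np.arctan2(vy,vx)),x0,y0)
u=np.array([vx,vy])*np.sign(vx)
# origin: front face top edge
f=onz(c,(316.5,194.3),.0705)[:2]; r=onz(c,(319,252.6),.0705)[:2]
for q in(f,r):
    t=(q-[x0,y0])@u; print("on axis",(np.array([x0,y0])+t*u).round(4), "off",(q-[x0,y0])@[-u[1],u[0]])
# stand base edge angle
```

```text
Traceback (most recent call last):
IndexError: index 40 is out of bounds for axis 0 with size 40
```

Run:
```python
from h import *
import pickle
s,p=pickle.load(open("w2.pkl","rb"));c=cam(p,s);I=p["image"].astype(float)
pts=[]
for v in range(45,160,5):
    g=I[v,300:328,1]; w=np.where(g<225)[0]; 
    a,b=w.min(),w.max()
    if b-a>18 or a<1 or b>26: continue
    ea=a-(250-g[a-1])/95; eb=b+1+(250-g[b+1])/95
    pts.append(onz(c,(300+(ea+eb)/2,v+.5),.0615))
P=np.array(pts)[:,:2];vx,vy,x0,y0=cv2.fitLine(P.astype(np.float32),cv2.DIST_HUBER,0,.001,.001).ravel()
u=np.array([vx,vy])*np.sign(vx)
print(len(P),"rod ang",np.degrees(np.arctan2(u[1],u[0])),x0,y0)
f=onz(c,(316.5,194.3),.0705)[:2]; r=onz(c,(319,252.6),.0705)[:2]
for q in(f,r):
    t=(q-[x0,y0])@u; print("on axis",(np.array([x0,y0])+t*u).round(4), "off",(q-[x0,y0])@[-u[1],u[0]])
```

```text
23 rod ang -10.073952 0.57488006 -0.27756265
on axis [ 0.4948 -0.2633] off 0.00043228119055333664
on axis [ 0.4389 -0.2534] off 4.978350123662281e-05
```

Run:
```python
from h import *
s=env.observe();G=[.467,-.2584]
r,p,R=plan(s["position"],s["tool_rot"],G+[.12],down(-100.07),4,0.05)
r2,p,R=plan(p,R,G+[.0405],down(-100.07),4,0.05)
show(r+r2);print(p)
```

```text
[[[-0.0004,0.0251,-0.0086],[0.0,-0.46,0.0],0.05],[[-0.0005,0.025,-0.0086],[-0.01,-0.45,0.0],0.05],[[-0.0005,0.0251,-0.0086],[0.0,-0.46,0.0],0.05],[[-0.0006,0.0251,-0.0086],[-0.01,-0.46,-0.01],0.05],[[0.0,0.0199,0.0],[0.0,0.0,0.0],0.05],[[0.0,0.0198,0.0],[0.0,0.0,0.0],0.05],[[0.0,0.0199,0.0],[0.0,0.0,0.0],0.05],[[0.0,0.0199,0.0],[0.0,0.0,0.0],0.05]]
[ 0.46700026 -0.25839318  0.04047325]
```

Request:
{"api": "carry_out", "payload": {"plan": [[[-0.0004,0.0251,-0.0086],[0,-0.46,0],0.05],[[-0.0005,0.025,-0.0086],[0,-0.46,0],0.05],[[-0.0005,0.0251,-0.0086],[0,-0.46,0],0.05],[[-0.0006,0.0251,-0.0086],[0,-0.46,0],0.05],[[0,0,0],[0,0,0],0.05],[[0,0,0],[0,0,0],0.05]]}}

```text
time_s: 5.65
position: [0.4676, -0.2597, 0.1208]
tool_rot: [[-0.177, 0.002, 0.984], [-0.984, -0.001, -0.177], [0.001, -1.0, 0.002]]
ft_force: [1.0, -0.4, -0.5]
grip_width: 0.0503
```

Run:
```python
from h import *
s=env.observe();print(s["time_s"],s["position"],s["tool_rot"].round(4))
p=env.get_image("wrist");cv2.imwrite("pics/w3.png",p["image"][:,:,::-1])
c=cam(p,s);print(proj(c,[[.4948,-.2633,.0615],[.4389,-.2534,.0705],[.467,-.2584,.0705]]))
```

```text
5.65 [ 0.46761566 -0.2596955   0.12084006] [[-0.1766  0.0016  0.9843]
 [-0.9843 -0.0013 -0.1766]
 [ 0.001  -1.      0.0018]]
[[318.30619481 180.92577064]
 [318.61229342 272.16177229]
 [318.50669407 229.78585149]]
```

View pics/w3.png

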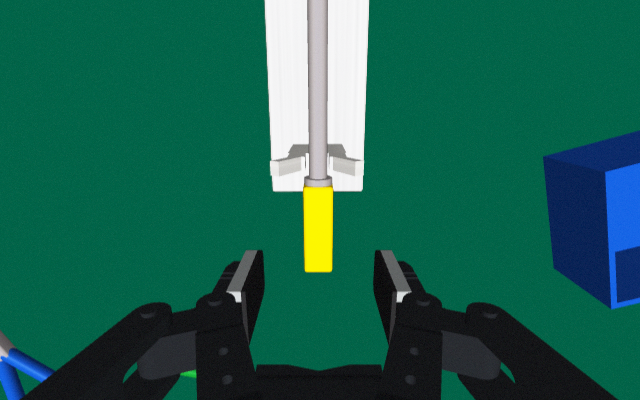

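Request:
{"api": "carry_out", "payload": {"plan": [[[-0.0012,0.02,-0.0008],[0,0,0],0.05],[[0,0.02,0],[0,0,0],0.05],[[0,0.02,0],[0,0,0],0.05],[[0,0.014,0],[0,0,0],0.05],[[0,0.0065,0],[0,0,0],0.05],[[0,0,0],[0,0,0],0.05]]}}

```text
time_s: 6.45
position: [0.4663, -0.2586, 0.0393]
tool_rot: [[-0.178, 0.0, 0.984], [-0.984, -0.0, -0.178], [0.0, -1.0, 0.0]]
ft_force: [0.6, -0.4, -0.3]
grip_width: 0.0494
```

Run:
```python
from h import *
s=env.observe();print(s["time_s"],s["position"].round(4),s["tool_rot"].round(4),s["ft_force"])
p=env.get_image("wrist");cv2.imwrite("pics/w4.png",p["image"][:,:,::-1])
```

```text
6.45 [ 0.4663 -0.2586  0.0393] [[-1.777e-01  1.000e-04  9.841e-01]
 [-9.841e-01 -1.000e-04 -1.777e-01]
 [ 1.000e-04 -1.000e+00  1.000e-04]] [ 0.59071014 -0.37527475 -0.34633169]
```

View pics/w4.png

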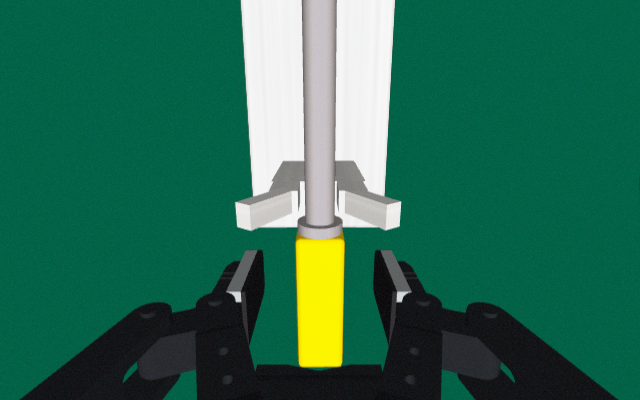

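Request:
{"api": "carry_out", "payload": {"plan": [[[0,0,0],[0,0,0],0.03],[[0,0,0],[0,0,0],0.02],[[0,0,0],[0,0,0],0.01],[[0,0,0],[0,0,0],0.01],[[0,0,0],[0,0,0],0.01],[[0,0,0],[0,0,0],0.01]], "force": 80}}

```text
time_s: 7.25
position: [0.4663, -0.2586, 0.0394]
tool_rot: [[-0.178, 0.001, 0.984], [-0.984, -0.001, -0.178], [0.0, -1.0, 0.001]]
ft_force: [-1.5, 0.3, 5.9]
grip_width: 0.0167
```

Run:
```python
from h import *
s=env.observe();print(s["time_s"],s["position"].round(4),s["tool_rot"].round(4),s["ft_force"],s["wrist_torque"],s["grip_width"])
p=env.get_image("wrist");cv2.imwrite("pics/w5.png",p["image"][:,:,::-1])
```

```text
7.25 [ 0.4663 -0.2586  0.0394] [[-1.778e-01  6.000e-04  9.841e-01]
 [-9.841e-01 -5.000e-04 -1.778e-01]
 [ 4.000e-04 -1.000e+00  7.000e-04]] [-1.49765233  0.27516514  5.85905062] [ 0.01793783 -0.03321647 -0.06223387] 0.016676539882523888
```

View pics/w5.png

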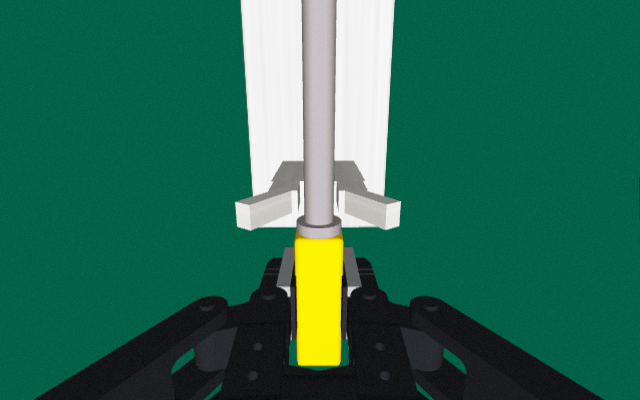

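Request:
{"api": "carry_out", "payload": {"plan": [[[0,-0.003,0],[0,0,0],0.01],[[0,-0.01,0],[0,0,0],0.01],[[0,-0.02,0],[0,0,0],0.01],[[0,-0.02,0],[0,0,0],0.01],[[0,-0.015,0],[0,0,0],0.01],[[0,-0.007,0],[0,0,0],0.01],[[0,0,0],[0,0,0],0.01]]}}

```text
time_s: 8.18
position: [0.4662, -0.2585, 0.1144]
tool_rot: [[-0.178, 0.0, 0.984], [-0.984, -0.0, -0.178], [0.0, -1.0, 0.0]]
ft_force: [0.4, -0.4, -0.9]
grip_width: 0.0167
```

Run:
```python
from h import *
s=env.observe();print(s["time_s"],s["position"].round(4),s["tool_rot"].round(4),s["ft_force"],s["wrist_torque"],s["grip_width"])
p=env.get_image("wrist");cv2.imwrite("pics/w6.png",p["image"][:,:,::-1])
o=np.array([.5983,.1750]);a=np.radians(101.73);ux=np.array([np.cos(a),np.sin(a)])
q=o+ux*(-.254);print(q)
r,pp,R=plan(s["position"],s["tool_rot"],[*q,.115],down(11.73),16,0.01,smooth=True)
show(r);print(pp,R.round(4))
```

```text
8.175 [ 0.4662 -0.2585  0.1144] [[-1.778e-01  3.000e-04  9.841e-01]
 [-9.841e-01 -3.000e-04 -1.778e-01]
 [ 2.000e-04 -1.000e+00  3.000e-04]] [ 0.36818792 -0.4286235  -0.88987294] [-0.02420468  0.04535537  0.01679139] 0.016678451964677373
[ 0.6499382  -0.07369559]
[[[-0.0024,0.0,0.0017],[0.0,-1.26,0.0],0.01],[[-0.0067,0.0,0.0048],[0.0,-3.55,0.0],0.01],[[-0.0099,-0.0001,0.0082],[0.0,-5.52,0.0],0.01],[[-0.0119,0.0,0.0117],[0.0,-7.17,0.0],0.01],[[-0.0121,0.0,0.0156],[0.0,-8.47,0.01],0.01],[[-0.0108,-0.0001,0.0192],[0.0,-9.46,0.0],0.01],[[-0.008,-0.0001,0.0221],[0.0,-10.11,0.0],0.01],[[-0.0042,0.0,0.024],[0.0,-10.45,0.0],0.01]]
[[[0.0003,-0.0001,0.0243],[0.0,-10.44,0.01],0.01],[[0.0045,0.0,0.0231],[0.0,-10.11,0.0],0.01],[[0.0079,-0.0001,0.0205],[0.0,-9.46,0.0],0.01],[[0.01,0.0,0.017],[0.0,-8.48,0.0],0.01],[[0.0105,-0.0001,0.0129],[0.0,-7.16,0.0],0.01],[[0.0093,0.0,0.0089],[0.0,-5.52,0.01],0.01],[[0.0065,0.0,0.0051],[0.0,-3.56,0.0],0.01],[[0.0024,0.0,0.0017],[0.0,-1.25,0.0],0.01]]
[ 0.6499049  -0.07370247  0.11496961] [[ 9.791e-01 -1.000e-04 -2.033e-01]
 [ 2.033e-01 -0.000e+00  9.791e-01]
 [-1.000e-04 -1.000e+00  0.000e+00]]
```

View pics/w6.png

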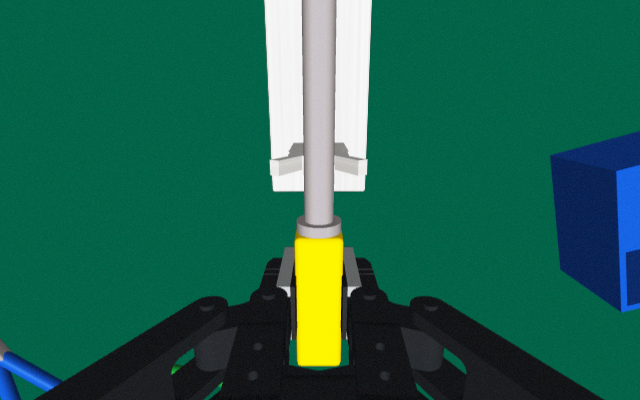

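Request:
{"api": "carry_out", "payload": {"plan": [[[-0.0024,0,0.0017],[0,-1.26,0],0.01],[[-0.0067,0,0.0048],[0,-3.55,0],0.01],[[-0.0099,-0.0001,0.0082],[0,-5.52,0],0.01],[[-0.0119,0,0.0117],[0,-7.17,0],0.01],[[-0.0121,0,0.0156],[0,-8.47,0],0.01],[[-0.0108,-0.0001,0.0192],[0,-9.46,0],0.01],[[-0.008,-0.0001,0.0221],[0,-10.11,0],0.01],[[-0.0042,0,0.024],[0,-10.45,0],0.01]]}}

```text
time_s: 9.22
position: [0.5585, -0.1653, 0.1138]
tool_rot: [[0.721, -0.001, 0.693], [-0.693, 0.001, 0.721], [-0.001, -1.0, -0.0]]
ft_force: [-0.1, 0.8, -1.0]
grip_width: 0.0171
```

Request:
{"api": "carry_out", "payload": {"plan": [[[0.0003,-0.0001,0.0243],[0,-10.44,0],0.01],[[0.0045,0,0.0231],[0,-10.11,0],0.01],[[0.0079,-0.0001,0.0205],[0,-9.46,0],0.01],[[0.01,0,0.017],[0,-8.48,0],0.01],[[0.0105,-0.0001,0.0129],[0,-7.16,0],0.01],[[0.0093,0,0.0089],[0,-5.52,0],0.01],[[0.0065,0,0.0051],[0,-3.56,0],0.01],[[0.0024,0,0.0017],[0,-1.25,0],0.01]]}}

```text
time_s: 10.22
position: [0.65, -0.0732, 0.114]
tool_rot: [[0.979, -0.001, -0.205], [0.205, 0.0, 0.979], [-0.001, -1.0, 0.0]]
ft_force: [0.1, 0.6, -0.8]
grip_width: 0.0172
```

Request:
{"api": "carry_out", "payload": {"plan": [[[0,0,0],[0,0,0],0.01],[[0,0,0],[0,0,0],0.01]]}}

```text
time_s: 10.48
position: [0.6497, -0.0739, 0.1146]
tool_rot: [[0.979, -0.0, -0.202], [0.202, 0.0, 0.979], [-0.0, -1.0, 0.0]]
ft_force: [-0.2, 0.3, -1.7]
grip_width: 0.0169
```

Run:
```python
from h import *
s=env.observe();print(s["time_s"],s["position"].round(4),s["tool_rot"].round(4),s["ft_force"],s["q"].round(1),s["grip_width"])
p=env.get_image("wrist");cv2.imwrite("pics/w7.png",p["image"][:,:,::-1])
import pickle;pickle.dump((s,p),open("w7.pkl","wb"))
I=p["image"][0:140,255:385,::-1];cv2.imwrite("pics/w7c.png",cv2.resize(I,None,fx=4.2,fy=4.2,interpolation=cv2.INTER_CUBIC))
```

```text
10.475 [ 0.6497 -0.0739  0.1146] [[ 9.793e-01 -3.000e-04 -2.024e-01]
 [ 2.024e-01  0.000e+00  9.793e-01]
 [-3.000e-04 -1.000e+00  1.000e-04]] [-0.21583014  0.28787153 -1.73227664] [-16.8  37.5  66.3  -0.   76.2 -28.5] 0.016891909743950297
```

View pics/w7.png

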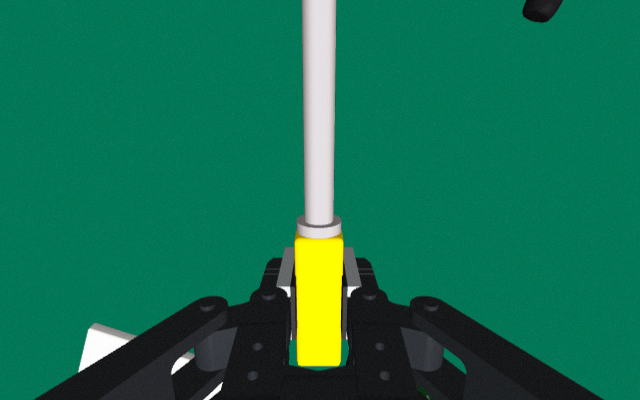

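View pics/w7c.png

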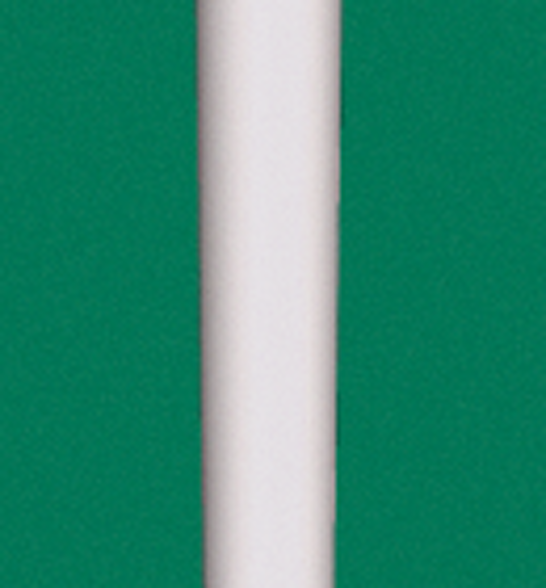

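Run:
```python
from h import *
import pickle
s,p=pickle.load(open("w7.pkl","rb"));c=cam(p,s);I=p["image"].astype(float)
pts=[]
for v in range(3,205,8):
    g=I[v,290:350,0]; e=np.where(np.diff((g>80).astype(int))!=0)[0]
    a,b=e[0],e[-1]
    sub=lambda k:k+.5+(80-g[k])/(g[k+1]-g[k])
    pts.append(onz(c,(290+(sub(a)+sub(b))/2,v+.5),s["position"][2]+.0221))
P=(np.array(pts)-s["position"])@s["tool_rot"]
k=np.polyfit(P[:,2],P[:,0],1);print("tool x of rod at z=0:",k[1],"slope deg",np.degrees(np.arctan(k[0])),"at tip",np.polyval(k,.1989),P[:,2].min(),P[:,2].max())
a=np.radians(101.73);o=np.array([.5983,.1750]);ux=np.array([np.cos(a),np.sin(a)]);uy=np.array([-ux[1],ux[0]])
for zt in(.1,.1989):
    X=s["position"]+s["tool_rot"]@[np.polyval(k,zt),0,zt];print((X[:2]-o)@ux,(X[:2]-o)@uy)
X=s["position"][:2];print("tcp",(X-o)@ux,(X-o)@uy)
```

```text
tool x of rod at z=0: 0.00179433194627487 slope deg 0.028244213740714855 at tip 0.0018923806091225939 0.03724026164428176 0.10287691580189859
-0.15419557175617782 -0.0016600579969121114
-0.05529565700923684 -0.0017986219447889123
tcp -0.25419385616266016 0.000274378232258031
```

Run:
```python
import pickle,numpy as np
np.set_printoptions(precision=5,suppress=True)
for w in("w1","w2","w7"):
    s,p=pickle.load(open(w+".pkl","rb"));print(w,p["tool_from_camera"],p["cx"],p["vfov"],s["position"])
```

```text
w1 [[ 1.      -0.00114  0.0006   0.00151]
 [-0.0009  -0.28895  0.95734 -0.1424 ]
 [-0.00091 -0.95734 -0.28895  0.07416]
 [ 0.       0.       0.       1.     ]] 318.4377735177995 60.824941621927486 [0.58766 0.16529 0.23984]
w2 [[ 1.      -0.00085 -0.00036 -0.00121]
 [ 0.0001  -0.28775  0.95771 -0.1424 ]
 [-0.00091 -0.95771 -0.28775  0.07464]
 [ 0.       0.       0.       1.     ]] 318.4377735177995 60.824941621927486 [ 0.50023 -0.26718  0.22024]
w7 [[ 1.      -0.00114  0.00061  0.0015 ]
 [-0.00091 -0.28893  0.95735 -0.1424 ]
 [-0.00091 -0.95735 -0.28893  0.0742 ]
 [ 0.       0.       0.       1.     ]] 318.4377735177995 60.824941621927486 [ 0.64971 -0.07394  0.11461]
```

Request:
{"api": "carry_out", "payload": {"plan": [[[-0.0011,0.01,0],[0,0,0],0.01],[[0,0.02,0],[0,0,0],0.01],[[0,0.023,0],[0,0,0],0.01],[[0,0.02,0],[0,0,0],0.01],[[0,0.01,0],[0,0,0],0.01],[[0,0,0],[0,0,0],0.01],[[0,0,0],[0,0,0],0.01]]}}

```text
time_s: 11.4
position: [0.6492, -0.0741, 0.0325]
tool_rot: [[0.979, 0.001, -0.203], [0.203, -0.0, 0.979], [0.001, -1.0, -0.001]]
ft_force: [0.2, 0.2, 0.4]
grip_width: 0.0169
```

Run:
```python
from h import *
s=env.observe();print(s["time_s"],s["position"].round(5),s["tool_rot"].round(4),s["ft_force"],s["grip_width"])
o=np.array([.5983-.0013,.1750-.001]);a=np.radians(101.73);ux=np.array([np.cos(a),np.sin(a)]);uy=np.array([-ux[1],ux[0]])
X=s["position"]+s["tool_rot"]@[0.0,0,.1978];print("tip",(X[:2]-o)@ux,(X[:2]-o)@uy,X[2]+.0221);X=s["position"];print("tcp",(X[:2]-o)@ux,(X[:2]-o)@uy)
A=env.get_image("scene")["image"];B=env.get_image("side")["image"]
cv2.imwrite("pics/c8.png",np.hstack([cv2.resize(A[200:310,360:490,::-1],(400,338),interpolation=cv2.INTER_CUBIC),cv2.resize(B[210:320,190:320,::-1],(400,338),interpolation=cv2.INTER_CUBIC)]))
```

```text
11.4 [ 0.64924 -0.07409  0.03249] [[ 9.791e-01  1.300e-03 -2.031e-01]
 [ 2.031e-01 -4.000e-04  9.791e-01]
 [ 1.200e-03 -1.000e+00 -6.000e-04]] [0.16449121 0.19151633 0.35104976] 0.016946695814502998
tip -0.05572683165308665 -0.000740437377284733 0.054466605212889777
tcp -0.2535267875215295 -0.0007081110129444693
```

View pics/c8.png

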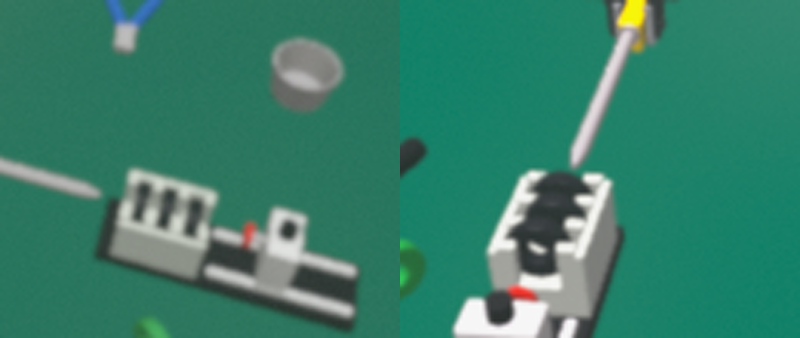

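Request:
{"api": "carry_out", "payload": {"plan": [[[0,0,0],[0,0,0],0.01],[[0,0,0],[0,0,0],0.01]]}}

```text
time_s: 11.75
position: [0.6489, -0.074, 0.032]
tool_rot: [[0.979, 0.0, -0.203], [0.203, -0.0, 0.979], [0.0, -1.0, -0.0]]
ft_force: [0.3, -0.5, -0.9]
grip_width: 0.0167
```

Request:
{"api": "carry_out", "payload": {"plan": [[[0,0,0],[0,0,0],0.01]]}}

```text
time_s: 11.88
position: [0.6489, -0.074, 0.0318]
tool_rot: [[0.979, 0.0, -0.203], [0.203, -0.0, 0.979], [0.0, -1.0, -0.0]]
ft_force: [-0.1, -0.1, -2.0]
grip_width: 0.017
```

Request:
{"api": "carry_out", "payload": {"plan": [[[0,0,0.004],[0,0,0],0.01],[[0,0,0.004],[0,0,0],0.01],[[0,0,0.004],[0,0,0],0.01],[[0,0,0.004],[0,0,0],0.01],[[0,0,0.004],[0,0,0],0.01],[[0,0,0.004],[0,0,0],0.01],[[0,0,0.003],[0,0,0],0.01],[[0,0,0.003],[0,0,0],0.01]]}}

```text
time_s: 12.88
position: [0.6427, -0.0444, 0.0318]
tool_rot: [[0.979, 0.0, -0.203], [0.203, -0.0, 0.979], [0.0, -1.0, -0.0]]
ft_force: [0.4, 0.2, -1.2]
grip_width: 0.0168
```

Request:
{"api": "carry_out", "payload": {"plan": [[[0,0,0.003],[0,0,0],0.01],[[0,0,0.003],[0,0,0],0.01],[[0,0,0.003],[0,0,0],0.01],[[0,0,0.003],[0,0,0],0.01]]}}

```text
time_s: 13.38
position: [0.6403, -0.0326, 0.0317]
tool_rot: [[0.979, 0.0, -0.203], [0.203, -0.0, 0.979], [0.0, -1.0, -0.0]]
ft_force: [-0.8, -0.4, -1.9]
grip_width: 0.0168
```

```bash
cat > st.py <<'E'
from h import *
s=env.observe();print(s["time_s"],s["position"].round(5),(s["ft_force"]@s["tool_rot"]).round(2),"tool-frame F; torque",s["wrist_torque"].round(3))
o=np.array([.5983-.0013,.1750-.001]);a=np.radians(101.73);ux=np.array([np.cos(a),np.sin(a)]);uy=np.array([-ux[1],ux[0]])
X=s["position"]+s["tool_rot"]@[0.0,0,.1978];print("tip",(X[:2]-o)@ux,(X[:2]-o)@uy,X[2]+.0221)
E
python3 st.py
python3 - <<'E'
from h import *
p=env.get_image("wrist");cv2.imwrite("pics/w9.png",p["image"][:,:,::-1])
A=env.get_image("scene")["image"];B=env.get_image("side")["image"]
cv2.imwrite("pics/c9.png",np.hstack([cv2.resize(A[200:310,360:490,::-1],(400,338),interpolation=cv2.INTER_CUBIC),cv2.resize(B[210:320,190:320,::-1],(400,338),interpolation=cv2.INTER_CUBIC)]))
E
```

```text
13.375 [ 0.64027 -0.03264  0.03174] [-0.87  1.93 -0.28] tool-frame F; torque [-0.125 -0.041 -0.009]
tip -0.013326752675523234 -0.0003791135956177469 0.05383417639324363
```

View pics/w9.png

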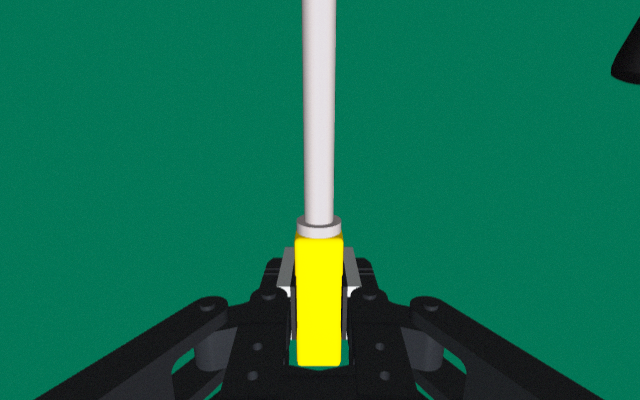

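View pics/c9.png

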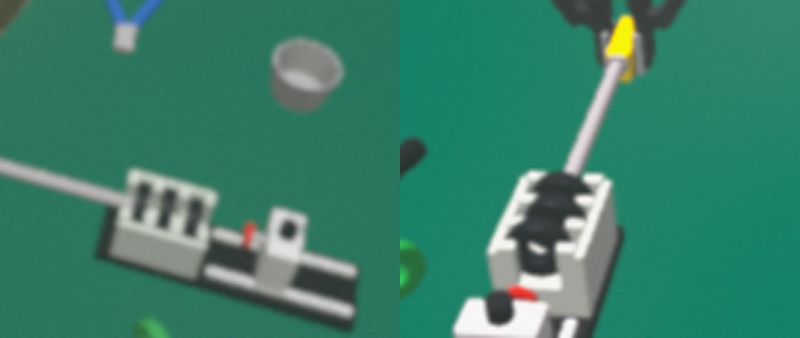

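Request:
{"api": "carry_out", "payload": {"plan": [[[0,0,0.003],[0,0,0],0.01],[[0,0,0.003],[0,0,0],0.01],[[0,0,0.003],[0,0,0],0.01],[[0,0,0.003],[0,0,0],0.01]]}}

```text
time_s: 14.02
position: [0.6378, -0.0208, 0.0317]
tool_rot: [[0.979, -0.0, -0.203], [0.203, 0.0, 0.979], [0.0, -1.0, 0.0]]
ft_force: [0.3, 0.9, -1.1]
grip_width: 0.0168
```

Request:
{"api": "carry_out", "payload": {"plan": [[[0,0,0.003],[0,0,0],0.01],[[0,0,0.003],[0,0,0],0.01],[[0,0,0.003],[0,0,0],0.01],[[0,0,0.003],[0,0,0],0.01]]}}

```text
time_s: 14.52
position: [0.6354, -0.0091, 0.0317]
tool_rot: [[0.979, -0.0, -0.203], [0.203, 0.0, 0.979], [-0.0, -1.0, 0.0]]
ft_force: [0.9, -0.2, -0.8]
grip_width: 0.0168
```

Request:
{"api": "carry_out", "payload": {"plan": [[[0,0,0.003],[0,0,0],0.01],[[0,0,0.003],[0,0,0],0.01],[[0,0,0.003],[0,0,0],0.01],[[0,0,0.003],[0,0,0],0.01]]}}

```text
time_s: 15.02
position: [0.633, 0.0026, 0.0317]
tool_rot: [[0.979, 0.0, -0.203], [0.203, -0.0, 0.979], [0.0, -1.0, -0.0]]
ft_force: [0.7, 0.4, -0.3]
grip_width: 0.0168
```

```bash
python3 st.py
python3 - <<'E'
from h import *
A=env.get_image("scene")["image"];B=env.get_image("side")["image"]
cv2.imwrite("pics/c10.png",np.hstack([cv2.resize(A[200:310,360:490,::-1],(400,338),interpolation=cv2.INTER_CUBIC),cv2.resize(B[210:320,190:320,::-1],(400,338),interpolation=cv2.INTER_CUBIC)]))
E
```

```text
15.025 [0.63295 0.00261 0.03172] [0.78 0.25 0.22] tool-frame F; torque [-0.008 -0.027  0.037]
tip 0.022683460955768075 -0.0003652539056155516 0.05381734536423164
```

View pics/c10.png

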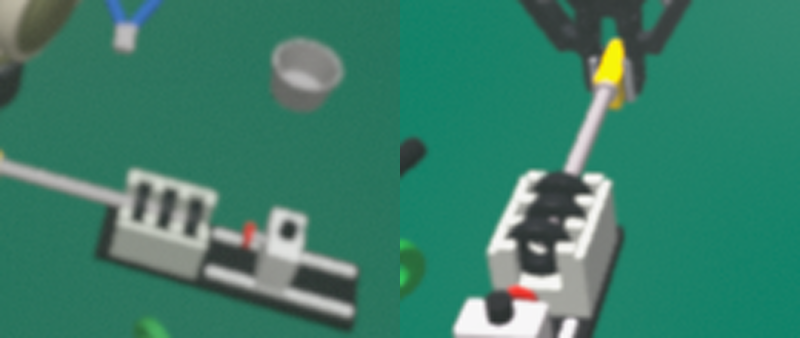

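Request:
{"api": "carry_out", "payload": {"plan": [[[0,0,0.003],[0,0,0],0.01],[[0,0,0.003],[0,0,0],0.01],[[0,0,0.003],[0,0,0],0.01],[[0,0,0.003],[0,0,0],0.01]]}}

```text
time_s: 15.62
position: [0.6305, 0.0144, 0.0317]
tool_rot: [[0.979, 0.0, -0.203], [0.203, -0.0, 0.979], [0.0, -1.0, -0.0]]
ft_force: [0.3, 0.0, -0.4]
grip_width: 0.0169
```

Request:
{"api": "carry_out", "payload": {"plan": [[[0,0,0.003],[0,0,0],0.01],[[0,0,0.003],[0,0,0],0.01],[[0,0,0.003],[0,0,0],0.01],[[0,0,0.003],[0,0,0],0.01]]}}

```text
time_s: 16.12
position: [0.6281, 0.0261, 0.0317]
tool_rot: [[0.979, 0.0, -0.203], [0.203, -0.0, 0.979], [0.0, -1.0, -0.0]]
ft_force: [0.3, -0.6, -1.7]
grip_width: 0.0169
```

Request:
{"api": "carry_out", "payload": {"plan": [[[0,0,0.002],[0,0,0],0.01],[[0,0,0.002],[0,0,0],0.01],[[0,0,0.002],[0,0,0],0.01],[[0,0,0.002],[0,0,0],0.01],[[0,0,0],[0,0,0],0.01]]}}

```text
time_s: 16.75
position: [0.6264, 0.0339, 0.0317]
tool_rot: [[0.979, -0.0, -0.203], [0.203, 0.0, 0.979], [-0.0, -1.0, 0.0]]
ft_force: [-0.3, -0.2, -0.1]
grip_width: 0.0167
```

```bash
python3 st.py
python3 - <<'E'
from h import *
A=env.get_image("scene")["image"];B=env.get_image("side")["image"]
cv2.imwrite("pics/c11.png",np.hstack([cv2.resize(A[230:310,390:480,::-1],(400,356),interpolation=cv2.INTER_CUBIC),cv2.resize(B[255:335,190:280,::-1],(400,356),interpolation=cv2.INTER_CUBIC)]))
E
```

```text
16.75 [0.62644 0.03389 0.03173] [-0.33  0.07 -0.16] tool-frame F; torque [-0.099 -0.039 -0.01 ]
tip 0.0546331001626668 -0.0003305541007389296 0.05382963598914337
```

View pics/c11.png

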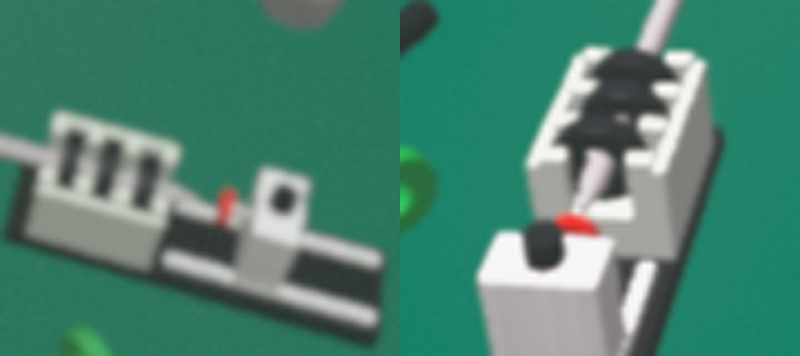

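Request:
{"api": "carry_out", "payload": {"plan": [[[0,0,0.002],[0,0,0],0.01],[[0,0,0.002],[0,0,0],0.01],[[0,0,0.002],[0,0,0],0.01],[[0,0,0],[0,0,0],0.01]]}}

```text
time_s: 17.35
position: [0.6252, 0.0398, 0.0317]
tool_rot: [[0.979, -0.0, -0.203], [0.203, -0.0, 0.979], [-0.0, -1.0, -0.0]]
ft_force: [-0.2, -0.2, -1.3]
grip_width: 0.0168
```

Request:
{"api": "carry_out", "payload": {"plan": [[[0,0,0.001],[0,0,0],0.01],[[0,0,0.001],[0,0,0],0.01],[[0,0,0],[0,0,0],0.01]]}}

```text
time_s: 17.73
position: [0.6249, 0.0417, 0.0318]
tool_rot: [[0.979, 0.0, -0.203], [0.203, -0.0, 0.979], [0.0, -1.0, -0.0]]
ft_force: [0.1, -0.1, -0.7]
grip_width: 0.0172
```

Request:
{"api": "carry_out", "payload": {"plan": [[[0,0,0.001],[0,0,0],0.01],[[0,0,0],[0,0,0],0.01]]}}

```text
time_s: 17.98
position: [0.6247, 0.0426, 0.0317]
tool_rot: [[0.979, 0.0, -0.203], [0.203, -0.0, 0.979], [0.0, -1.0, -0.0]]
ft_force: [0.0, 0.3, -0.3]
grip_width: 0.0167
```

```bash
python3 st.py
```

```text
17.975 [0.62465 0.0426  0.03172] [0.09 0.33 0.34] tool-frame F; torque [-0.093 -0.049 -0.012]
tip 0.06352475032937117 -0.0003774989073083643 0.053820654971579236
```

Request:
{"api": "carry_out", "payload": {"plan": [[[0,0,0.001],[0,0,0],0.01],[[0,0,0],[0,0,0],0.01]]}}

```text
time_s: 18.23
position: [0.6244, 0.0436, 0.0317]
tool_rot: [[0.979, -0.0, -0.203], [0.203, -0.0, 0.979], [-0.0, -1.0, -0.0]]
ft_force: [-0.5, 0.3, -0.5]
grip_width: 0.0169
```

Request:
{"api": "carry_out", "payload": {"plan": [[[0,0,0.001],[0,0,0],0.01],[[0,0,0],[0,0,0],0.01]]}}

```text
time_s: 18.48
position: [0.6242, 0.0446, 0.0317]
tool_rot: [[0.979, -0.0, -0.203], [0.203, -0.0, 0.979], [-0.0, -1.0, 0.0]]
ft_force: [0.1, 0.6, -1.4]
grip_width: 0.017
```

```bash
python3 st.py
```

```text
18.475 [0.62423 0.0446  0.03172] [0.18 1.36 0.61] tool-frame F; torque [-0.033  0.029  0.003]
tip 0.06556978390489783 -0.00036041110056789574 0.053821318225214104
```

Request:
{"api": "carry_out", "payload": {"plan": [[[0,0,0.001],[0,0,0],0.01],[[0,0,0],[0,0,0],0.01]]}}

```text
time_s: 18.73
position: [0.624, 0.0456, 0.0317]
tool_rot: [[0.979, -0.0, -0.203], [0.203, 0.0, 0.979], [-0.0, -1.0, 0.0]]
ft_force: [0.7, -0.3, -2.1]
grip_width: 0.017
```

Request:
{"api": "carry_out", "payload": {"plan": [[[0,0,0.001],[0,0,0],0.01],[[0,0,0],[0,0,0],0.01]]}}

```text
time_s: 18.98
position: [0.6238, 0.0466, 0.0317]
tool_rot: [[0.979, -0.0, -0.203], [0.203, 0.0, 0.979], [-0.0, -1.0, 0.0]]
ft_force: [0.1, 0.1, -0.6]
grip_width: 0.0169
```

```bash
python3 st.py
```

```text
18.975 [0.62381 0.04657 0.03173] [0.07 0.62 0.04] tool-frame F; torque [-0.05   0.033 -0.001]
tip 0.06758304709874091 -0.0003465033428681156 0.053833186868396915
```

Run:
```python
from h import *
A=env.get_image("scene")["image"];B=env.get_image("side")["image"]
cv2.imwrite("pics/c12.png",np.hstack([cv2.resize(A[245:305,415:475,::-1],(400,400),interpolation=cv2.INTER_CUBIC),cv2.resize(B[270:330,200:260,::-1],(400,400),interpolation=cv2.INTER_CUBIC)]))
```

```text
(no output)
```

View pics/c12.png

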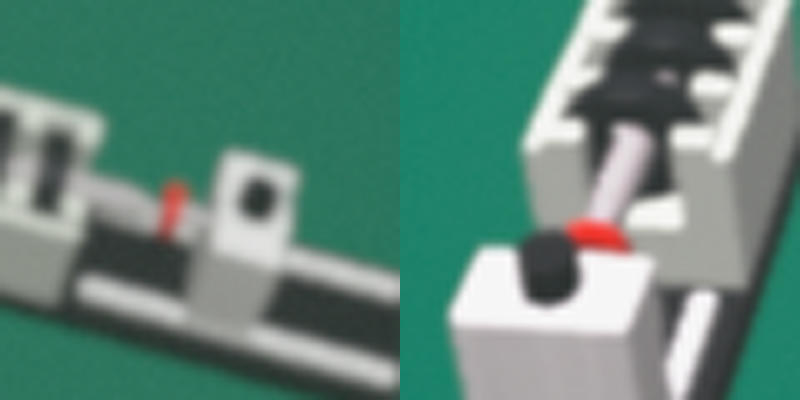

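Request:
{"api": "carry_out", "payload": {"plan": [[[0,0,0.001],[0,0,0],0.01],[[0,0,0],[0,0,0],0.01]]}}

```text
time_s: 19.32
position: [0.6238, 0.0473, 0.0318]
tool_rot: [[0.979, 0.0, -0.203], [0.203, -0.0, 0.979], [0.0, -1.0, -0.0]]
ft_force: [0.5, -1.6, -1.2]
grip_width: 0.0167
```

Request:
{"api": "carry_out", "payload": {"plan": [[[0,0,0],[0,0,0],0.01]]}}

```text
time_s: 19.45
position: [0.6237, 0.0473, 0.0317]
tool_rot: [[0.979, 0.0, -0.203], [0.203, -0.0, 0.979], [0.0, -1.0, -0.0]]
ft_force: [-0.0, -0.7, -0.4]
grip_width: 0.0172
```

Request:
{"api": "carry_out", "payload": {"plan": [[[0,0,0.0005],[0,0,0],0.01],[[0,0,0],[0,0,0],0.01]]}}

```text
time_s: 19.7
position: [0.6236, 0.0478, 0.0318]
tool_rot: [[0.979, 0.0, -0.203], [0.203, -0.0, 0.979], [0.0, -1.0, -0.0]]
ft_force: [0.2, -3.2, -1.5]
grip_width: 0.017
```

```bash
python3 st.py
```

```text
19.7 [0.62362 0.04777 0.03179] [-0.45  1.5  -3.18] tool-frame F; torque [-0.503 -0.036 -0.02 ]
tip 0.06878991557774992 -0.0004233014990398798 0.05381724052991297
```

Request:
{"api": "carry_out", "payload": {"plan": [[[0,0,0.0005],[0,0,0],0.01],[[0,0,0],[0,0,0],0.01]]}}

```text
time_s: 19.95
position: [0.6235, 0.0483, 0.0318]
tool_rot: [[0.979, 0.0, -0.203], [0.203, -0.0, 0.979], [0.0, -1.0, -0.0]]
ft_force: [-0.2, -4.0, -1.2]
grip_width: 0.0168
```

Request:
{"api": "carry_out", "payload": {"plan": [[[0,0,0],[0,0,0],0.01]]}}

```text
time_s: 20.08
position: [0.6235, 0.0483, 0.0317]
tool_rot: [[0.979, 0.0, -0.203], [0.203, -0.0, 0.979], [0.0, -1.0, -0.0]]
ft_force: [0.9, -4.6, -0.7]
grip_width: 0.017
```

```bash
python3 st.py
```

```text
20.075 [0.62348 0.04833 0.03174] [-0.08  0.66 -4.73] tool-frame F; torque [-0.638 -0.123  0.018]
tip 0.06937132359526005 -0.0004048723704595889 0.053799847564922114
```

Request:
{"api": "carry_out", "payload": {"plan": [[[0,0,0],[0,0,0],0.01],[[0,0,0],[0,0,0],0.01],[[0,0,-0.001],[0,0,0],0.01],[[0,0,-0.0015],[0,0,0],0.01],[[0,0,-0.0015],[0,0,0],0.01],[[0,0,0],[0,0,0],0.01]]}}

```text
time_s: 20.82
position: [0.6241, 0.0447, 0.0317]
tool_rot: [[0.979, -0.0, -0.203], [0.203, 0.0, 0.979], [-0.0, -1.0, 0.0]]
ft_force: [-0.4, 0.5, -1.1]
grip_width: 0.0167
```

Request:
{"api": "carry_out", "payload": {"plan": [[[0,-0.001,0],[0,0,0],0.01],[[0,-0.001,0],[0,0,0],0.01],[[0,-0.001,0],[0,0,0],0.01],[[0,-0.001,0],[0,0,0],0.01],[[0,-0.001,0],[0,0,0],0.01],[[0,-0.0015,0],[0,0,0],0.01],[[0,-0.002,0],[0,0,0],0.01],[[0,-0.0025,0],[0,0,0],0.01]]}}

```text
time_s: 21.82
position: [0.6242, 0.0445, 0.0429]
tool_rot: [[0.979, -0.0, -0.203], [0.203, -0.0, 0.979], [-0.0, -1.0, 0.0]]
ft_force: [0.7, 0.4, -3.6]
grip_width: 0.0166
```

```bash
python3 st.py;python3 - <<'E'
from h import *
A=env.get_image("scene")["image"];B=env.get_image("side")["image"]
cv2.imwrite("pics/c13.png",np.hstack([cv2.resize(A[230:310,390:480,::-1],(400,356),interpolation=cv2.INTER_CUBIC),cv2.resize(B[245:325,190:280,::-1],(400,356),interpolation=cv2.INTER_CUBIC)]))
E
```

```text
21.825 [0.62422 0.04453 0.04286] [0.75 3.62 0.21] tool-frame F; torque [-0.306 -0.054  0.015]
tip 0.06550137945671561 -0.000340294771859824 0.06495526682146366
```

View pics/c13.png

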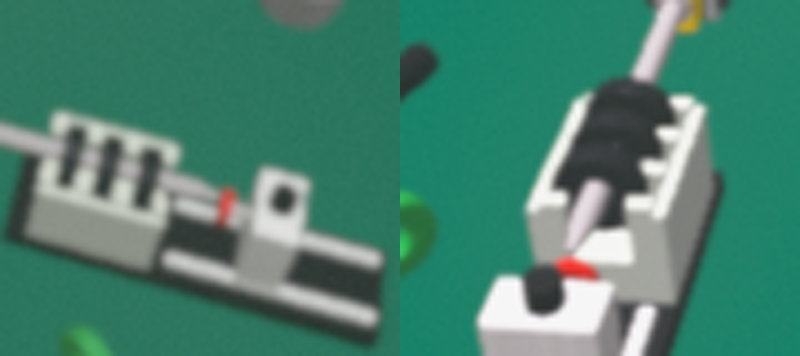

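Request:
{"api": "carry_out", "payload": {"plan": [[[0,-0.004,0],[0,0,0],0.01],[[0,-0.006,0],[0,0,0],0.01],[[0,-0.008,0],[0,0,0],0.01],[[0,-0.009,0],[0,0,0],0.01],[[0,-0.01,0],[0,0,0],0.01],[[0,-0.01,0],[0,0,0],0.01],[[0,-0.009,0],[0,0,0],0.01],[[0,-0.007,0],[0,0,0],0.01]]}}

```text
time_s: 22.92
position: [0.6243, 0.0445, 0.1064]
tool_rot: [[0.979, 0.0, -0.203], [0.203, -0.0, 0.979], [0.0, -1.0, -0.0]]
ft_force: [0.1, 0.5, -2.3]
grip_width: 0.0168
```

Request:
{"api": "carry_out", "payload": {"plan": [[[0,-0.005,0],[0,0,0],0.01],[[0,-0.002,0],[0,0,0],0.01],[[0,0,0],[0,0,0],0.01]]}}

```text
time_s: 23.3
position: [0.6242, 0.0445, 0.1126]
tool_rot: [[0.979, -0.0, -0.203], [0.203, -0.0, 0.979], [-0.0, -1.0, 0.0]]
ft_force: [-0.2, 0.3, -2.4]
grip_width: 0.0168
```

```bash
python3 st.py;python3 - <<'E'
from h import *
W=env.get_image("wrist")["image"];cv2.imwrite("pics/w14.png",W[:,:,::-1])
A=env.get_image("scene")["image"];B=env.get_image("side")["image"]
cv2.imwrite("pics/c14.png",np.hstack([cv2.resize(A[210:310,380:490,::-1],(400,356),interpolation=cv2.INTER_CUBIC),cv2.resize(B[220:320,190:300,::-1],(400,356),interpolation=cv2.INTER_CUBIC)]))
s=env.observe()
# stand ref pose; hang first 75 mm above
r,pp,R=plan(s["position"],s["tool_rot"],[.4662,-.2585,.1144],down(-100.24),24,0.01,smooth=True)
show(r);print(pp,R.round(4))
E
```

```text
23.3 [0.6242  0.04451 0.11263] [-0.17  2.45  0.36] tool-frame F; torque [-0.312 -0.093  0.002]
tip 0.0654869602296404 -0.000330328956399133 0.13473553585884668
[[[-0.0011,0.0,-0.0013],[0.0,0.57,0.0],0.01],[[-0.0031,0.0,-0.0039],[0.0,1.63,0.0],0.01],[[-0.0048,-0.0001,-0.0064],[0.0,2.61,0.0],0.01],[[-0.006,0.0,-0.0088],[0.0,3.48,0.0],0.01],[[-0.0067,-0.0001,-0.0111],[0.0,4.26,0.0],0.01],[[-0.0068,-0.0001,-0.0135],[0.0,4.94,0.0],0.01],[[-0.0062,-0.0001,-0.0156],[0.01,5.53,0.0],0.01],[[-0.0052,-0.0001,-0.0177],[0.0,6.01,-0.01],0.01]]
[[[-0.0034,-0.0001,-0.0192],[0.0,6.4,0.0],0.01],[[-0.0014,-0.0001,-0.0203],[0.0,6.69,0.0],0.01],[[0.0011,-0.0001,-0.021],[0.0,6.88,0.0],0.01],[[0.0036,-0.0002,-0.021],[0.0,6.98,0.0],0.01],[[0.0061,-0.0001,-0.0205],[0.0,6.98,-0.01],0.01],[[0.0084,-0.0001,-0.0192],[0.0,6.89,0.0],0.01],[[0.0104,-0.0001,-0.0176],[0.0,6.69,0.0],0.01],[[0.0119,-0.0001,-0.0155],[0.01,6.4,0.0],0.01]]
[[[0.0126,-0.0001,-0.0133],[0.0,6.01,0.0],0.01],[[0.0129,-0.0001,-0.0109],[0.0,5.52,0.0],0.01],[[0.0124,-0.0001,-0.0086],[0.0,4.94,0.0],0.01],[[0.0112,-0.0001,-0.0064],[0.0,4.26,-0.01],0.01],[[0.0096,-0.0001,-0.0046],[0.0,3.48,0.0],0.01],[[0.0074,0.0,-0.003],[0.0,2.61,0.0],0.01],[[0.0047,0.0,-0.0017],[0.0,1.64,0.0],0.01],[[0.0017,-0.0001,-0.0005],[0.0,0.56,0.0],0.01]]
[ 0.4662098  -0.25853848  0.11444588] [[-1.777e-01 -0.000e+00  9.841e-01]
 [-9.841e-01 -0.000e+00 -1.777e-01]
 [ 1.000e-04 -1.000e+00 -0.000e+00]]
```

View pics/w14.png

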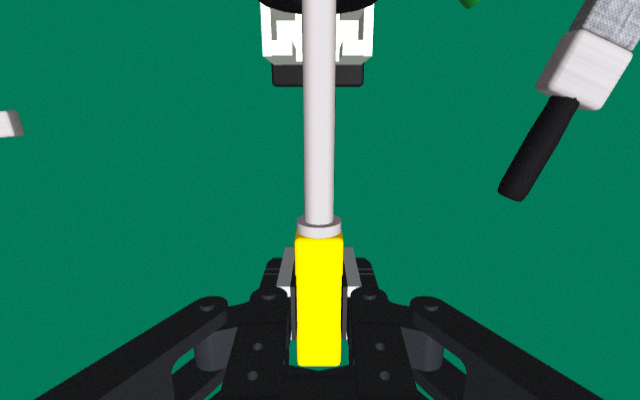

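View pics/c14.png

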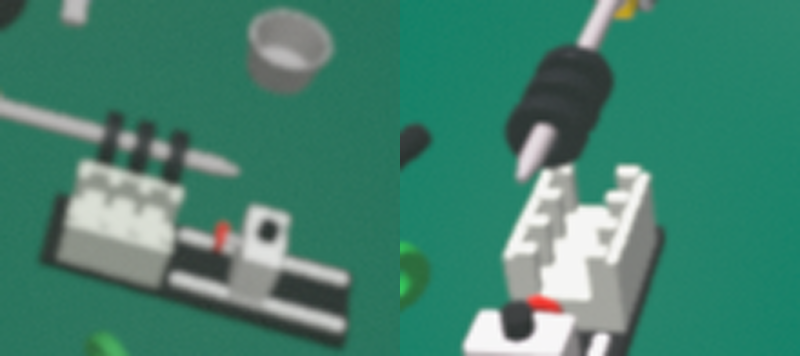

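Run:
```python
from h import *
s=env.observe()
r,pp,R=plan(s["position"],s["tool_rot"],[.4662,-.2585,.120],down(-100.24),32,0.01,smooth=True)
for q in r: q[1][0]=q[1][2]=0.0
show(r);print(pp,R.round(4))
```

```text
[[[-0.0006,0.0,-0.0008],[0.0,0.32,0.0],0.01],[[-0.0018,-0.0001,-0.0022],[0.0,0.94,0.0],0.01],[[-0.0029,-0.0001,-0.0036],[0.0,1.51,0.0],0.01],[[-0.0037,-0.0001,-0.005],[0.0,2.04,0.0],0.01],[[-0.0043,-0.0002,-0.0064],[0.0,2.54,0.0],0.01],[[-0.0049,-0.0002,-0.0077],[0.0,2.98,0.0],0.01],[[-0.005,-0.0002,-0.0091],[0.0,3.4,0.0],0.01],[[-0.0049,-0.0003,-0.0104],[0.0,3.76,0.0],0.01]]
[[[-0.0046,-0.0002,-0.0116],[0.0,4.1,0.0],0.01],[[-0.0041,-0.0003,-0.0127],[0.0,4.38,0.0],0.01],[[-0.0032,-0.0004,-0.0138],[0.0,4.62,0.0],0.01],[[-0.0023,-0.0003,-0.0146],[0.0,4.84,0.0],0.01],[[-0.001,-0.0003,-0.0152],[0.0,4.99,0.0],0.01],[[0.0003,-0.0004,-0.0156],[0.0,5.12,0.0],0.01],[[0.0018,-0.0003,-0.0158],[0.0,5.2,0.0],0.01],[[0.0031,-0.0004,-0.0156],[0.0,5.24,0.0],0.01]]
[[[0.0047,-0.0003,-0.0154],[0.0,5.24,0.0],0.01],[[0.0059,-0.0004,-0.0147],[0.0,5.2,0.0],0.01],[[0.0071,-0.0003,-0.0139],[0.0,5.12,0.0],0.01],[[0.0082,-0.0004,-0.0129],[0.0,5.0,0.0],0.01],[[0.0089,-0.0003,-0.0117],[0.0,4.83,0.0],0.01],[[0.0095,-0.0003,-0.0105],[0.0,4.63,0.0],0.01],[[0.0097,-0.0003,-0.0092],[0.0,4.38,0.0],0.01],[[0.0097,-0.0003,-0.0078],[0.0,4.09,0.0],0.01]]
[[[0.0095,-0.0002,-0.0065],[0.0,3.77,0.0],0.01],[[0.0088,-0.0003,-0.0054],[0.0,3.39,0.0],0.01],[[0.0081,-0.0002,-0.0042],[0.0,2.99,0.0],0.01],[[0.0071,-0.0001,-0.0032],[0.0,2.53,0.0],0.01],[[0.0057,-0.0002,-0.0024],[0.0,2.05,0.0],0.01],[[0.0044,-0.0001,-0.0016],[0.0,1.51,0.0],0.01],[[0.0027,0.0,-0.0009],[0.0,0.93,0.0],0.01],[[0.0009,-0.0001,-0.0003],[0.0,0.32,0.0],0.01]]
[ 0.46617293 -0.2584848   0.12004428] [[-1.777e-01 -0.000e+00  9.841e-01]
 [-9.841e-01 -1.000e-04 -1.777e-01]
 [ 1.000e-04 -1.000e+00 -0.000e+00]]
```

Request:
{"api": "carry_out", "payload": {"plan": [[[-0.0006,0,-0.0008],[0,0.32,0],0.01],[[-0.0018,-0.0001,-0.0022],[0,0.94,0],0.01],[[-0.0029,-0.0001,-0.0036],[0,1.51,0],0.01],[[-0.0037,-0.0001,-0.005],[0,2.04,0],0.01],[[-0.0043,-0.0002,-0.0064],[0,2.54,0],0.01],[[-0.0049,-0.0002,-0.0077],[0,2.98,0],0.01],[[-0.005,-0.0002,-0.0091],[0,3.4,0],0.01],[[-0.0049,-0.0003,-0.0104],[0,3.76,0],0.01]]}}

```text
time_s: 24.45
position: [0.5992, -0.0035, 0.114]
tool_rot: [[0.995, -0.0, 0.104], [-0.104, -0.0, 0.995], [-0.0, -1.0, -0.0]]
ft_force: [-0.1, -0.1, -3.0]
grip_width: 0.0172
```

Request:
{"api": "carry_out", "payload": {"plan": [[[-0.0046,-0.0002,-0.0116],[0,4.1,0],0.01],[[-0.0041,-0.0003,-0.0127],[0,4.38,0],0.01],[[-0.0032,-0.0004,-0.0138],[0,4.62,0],0.01],[[-0.0023,-0.0003,-0.0146],[0,4.84,0],0.01],[[-0.001,-0.0003,-0.0152],[0,4.99,0],0.01],[[0.0003,-0.0004,-0.0156],[0,5.12,0],0.01],[[0.0018,-0.0003,-0.0158],[0,5.2,0],0.01],[[0.0031,-0.0004,-0.0156],[0,5.24,0],0.01]]}}

```text
time_s: 25.45
position: [0.5447, -0.1077, 0.1166]
tool_rot: [[0.713, -0.0, 0.701], [-0.701, 0.0, 0.713], [-0.0, -1.0, -0.0]]
ft_force: [0.2, 0.3, -3.6]
grip_width: 0.0168
```

Request:
{"api": "carry_out", "payload": {"plan": [[[0.0047,-0.0003,-0.0154],[0,5.24,0],0.01],[[0.0059,-0.0004,-0.0147],[0,5.2,0],0.01],[[0.0071,-0.0003,-0.0139],[0,5.12,0],0.01],[[0.0082,-0.0004,-0.0129],[0,5.0,0],0.01],[[0.0089,-0.0003,-0.0117],[0,4.83,0],0.01],[[0.0095,-0.0003,-0.0105],[0,4.63,0],0.01],[[0.0097,-0.0003,-0.0092],[0,4.38,0],0.01],[[0.0097,-0.0003,-0.0078],[0,4.09,0],0.01]]}}

```text
time_s: 26.45
position: [0.4903, -0.2117, 0.1192]
tool_rot: [[0.122, -0.0, 0.993], [-0.993, 0.0, 0.122], [-0.0, -1.0, -0.0]]
ft_force: [-1.1, 0.6, -3.6]
grip_width: 0.0168
```

Request:
{"api": "carry_out", "payload": {"plan": [[[0.0095,-0.0002,-0.0065],[0,3.77,0],0.01],[[0.0088,-0.0003,-0.0054],[0,3.39,0],0.01],[[0.0081,-0.0002,-0.0042],[0,2.99,0],0.01],[[0.0071,-0.0001,-0.0032],[0,2.53,0],0.01],[[0.0057,-0.0002,-0.0024],[0,2.05,0],0.01],[[0.0044,-0.0001,-0.0016],[0,1.51,0],0.01],[[0.0027,0,-0.0009],[0,0.93,0],0.01],[[0.0009,-0.0001,-0.0003],[0,0.32,0],0.01]]}}

```text
time_s: 27.45
position: [0.4663, -0.2585, 0.1203]
tool_rot: [[-0.178, -0.0, 0.984], [-0.984, 0.0, -0.178], [-0.0, -1.0, -0.0]]
ft_force: [-0.2, -0.6, -3.0]
grip_width: 0.0168
```

Request:
{"api": "carry_out", "payload": {"plan": [[[0,0,0],[0,0,0],0.01],[[0,0,0],[0,0,0],0.01],[[0,0,0],[0,0,0],0.01]]}}

```text
time_s: 27.82
position: [0.4663, -0.2584, 0.1203]
tool_rot: [[-0.177, -0.0, 0.984], [-0.984, 0.0, -0.177], [-0.0, -1.0, -0.0]]
ft_force: [0.1, -0.0, -1.9]
grip_width: 0.0171
```

Run:
```python
from h import *
s=env.observe();print(s["time_s"],s["position"].round(5),s["tool_rot"].round(4),s["ft_force"])
W=env.get_image("wrist")["image"];cv2.imwrite("pics/w15.png",W[:,:,::-1])
A=env.get_image("scene")["image"];B=env.get_image("side")["image"]
cv2.imwrite("pics/c15.png",np.hstack([cv2.resize(A[140:240,230:330,::-1],(400,400),interpolation=cv2.INTER_CUBIC),cv2.resize(B[130:230,280:380,::-1],(400,400),interpolation=cv2.INTER_CUBIC)]))
```

```text
27.825 [ 0.46631 -0.25839  0.12032] [[-1.774e-01 -1.000e-04  9.841e-01]
 [-9.841e-01  0.000e+00 -1.774e-01]
 [-0.000e+00 -1.000e+00 -1.000e-04]] [ 0.14227644 -0.04208547 -1.92612233]
```

View pics/w15.png

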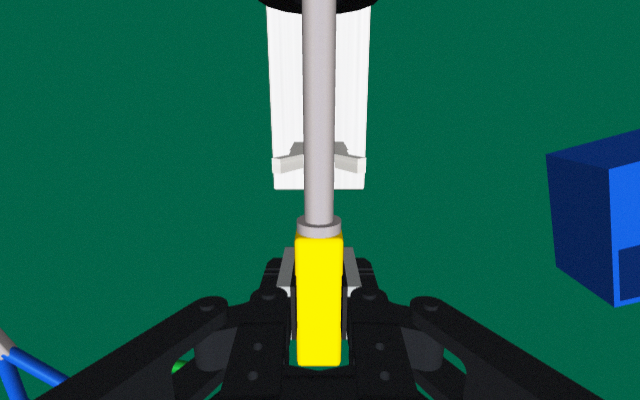

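View pics/c15.png

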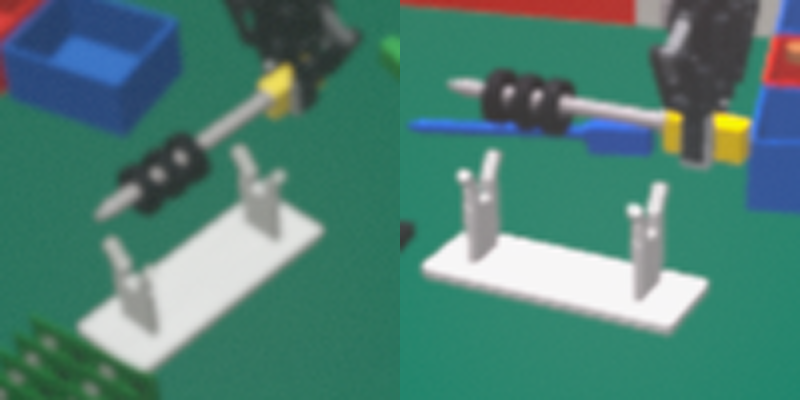

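Request:
{"api": "carry_out", "payload": {"plan": [[[0,0.004,0],[0,0,0],0.01],[[0,0.008,0],[0,0,0],0.01],[[0,0.01,0],[0,0,0],0.01],[[0,0.012,0],[0,0,0],0.01],[[0,0.012,0],[0,0,0],0.01],[[0,0.01,0],[0,0,0],0.01],[[0,0.008,0],[0,0,0],0.01],[[0,0.005,0],[0,0,0],0.01]]}}

```text
time_s: 28.98
position: [0.4662, -0.2585, 0.0508]
tool_rot: [[-0.178, -0.0, 0.984], [-0.984, 0.0, -0.178], [-0.0, -1.0, -0.0]]
ft_force: [0.0, 0.2, -3.1]
grip_width: 0.0169
```

Request:
{"api": "carry_out", "payload": {"plan": [[[0,0.003,0],[0,0,0],0.01],[[0,0.003,0],[0,0,0],0.01],[[0,0.002,0],[0,0,0],0.01],[[0,0.001,0],[0,0,0],0.01],[[0,0,0],[0,0,0],0.01]]}}

```text
time_s: 29.6
position: [0.4663, -0.2585, 0.0423]
tool_rot: [[-0.178, 0.0, 0.984], [-0.984, -0.0, -0.178], [0.0, -1.0, 0.0]]
ft_force: [0.5, 0.1, -2.5]
grip_width: 0.0166
```

Run:
```python
from h import *
s=env.observe();print(s["time_s"],s["position"].round(5),s["tool_rot"].round(4),s["ft_force"],s["wrist_torque"])
W=env.get_image("wrist")["image"];cv2.imwrite("pics/w16.png",W[:,:,::-1])
A=env.get_image("scene")["image"];B=env.get_image("side")["image"]
cv2.imwrite("pics/c16.png",np.hstack([cv2.resize(A[140:240,230:330,::-1],(400,400),interpolation=cv2.INTER_CUBIC),cv2.resize(B[130:230,280:380,::-1],(400,400),interpolation=cv2.INTER_CUBIC)]))
```

```text
29.6 [ 0.4663  -0.25849  0.04235] [[-1.776e-01  1.000e-04  9.841e-01]
 [-9.841e-01 -0.000e+00 -1.776e-01]
 [ 0.000e+00 -1.000e+00  1.000e-04]] [ 0.46147989  0.12587768 -2.48562556] [0.05249042 0.32846576 0.0259988 ]
```

View pics/w16.png

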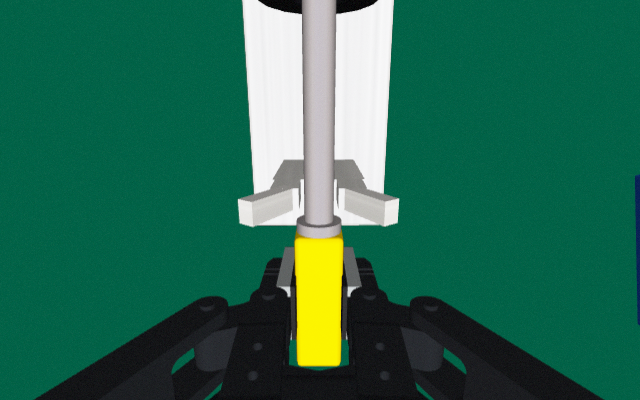

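View pics/c16.png

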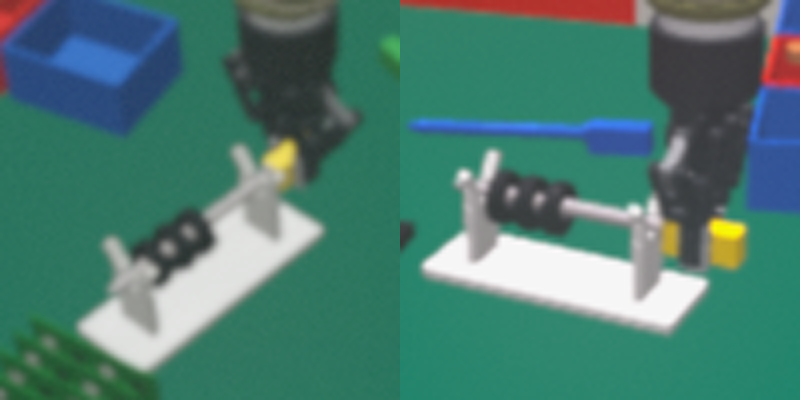

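Request:
{"api": "carry_out", "payload": {"plan": [[[0,0.001,0],[0,0,0],0.01],[[0,0.001,0],[0,0,0],0.01],[[0,0,0],[0,0,0],0.01]]}}

```text
time_s: 30.12
position: [0.4663, -0.2585, 0.0403]
tool_rot: [[-0.178, 0.0, 0.984], [-0.984, 0.0, -0.178], [-0.0, -1.0, 0.0]]
ft_force: [-0.4, -0.3, -2.3]
grip_width: 0.0166
```

Request:
{"api": "carry_out", "payload": {"plan": [[[0,0.0005,0],[0,0,0],0.01],[[0,0,0],[0,0,0],0.01]]}}

```text
time_s: 30.38
position: [0.4663, -0.2585, 0.0399]
tool_rot: [[-0.178, 0.0, 0.984], [-0.984, -0.0, -0.178], [0.0, -1.0, 0.0]]
ft_force: [-1.6, -0.1, -1.6]
grip_width: 0.0166
```

Request:
{"api": "carry_out", "payload": {"plan": [[[0,0.0004,0],[0,0,0],0.01],[[0,0,0],[0,0,0],0.01]]}}

```text
time_s: 30.62
position: [0.4664, -0.2586, 0.0397]
tool_rot: [[-0.178, 0.0, 0.984], [-0.984, -0.0, -0.178], [0.0, -1.0, 0.0]]
ft_force: [-1.0, 1.9, 1.9]
grip_width: 0.0167
```

Run:
```python
from h import *
s=env.observe();print(s["time_s"],s["position"].round(5),s["ft_force"],s["wrist_torque"])
```

```text
30.625 [ 0.46636 -0.25856  0.03965] [-1.00571799  1.85251725  1.8694976 ] [ 0.06852443  0.24375238 -0.04420598]
```

Request:
{"api": "carry_out", "payload": {"plan": [[[0,0.0004,0],[0,0,0],0.01],[[0,0,0],[0,0,0],0.01]]}}

```text
time_s: 30.88
position: [0.4664, -0.2586, 0.0395]
tool_rot: [[-0.178, 0.0, 0.984], [-0.984, -0.0, -0.178], [0.0, -1.0, 0.001]]
ft_force: [-2.2, 1.5, 5.0]
grip_width: 0.0168
```

Run:
```python
from h import *
s=env.observe();print(s["time_s"],s["position"].round(5),s["ft_force"],s["wrist_torque"])
W=env.get_image("wrist")["image"];cv2.imwrite("pics/w17.png",W[:,:,::-1])
A=env.get_image("scene")["image"];B=env.get_image("side")["image"]
cv2.imwrite("pics/c17.png",np.hstack([cv2.resize(A[140:240,230:330,::-1],(400,400),interpolation=cv2.INTER_CUBIC),cv2.resize(B[160:220,285:345,::-1],(400,400),interpolation=cv2.INTER_CUBIC)]))
```

```text
30.875 [ 0.46637 -0.2586   0.03946] [-2.17828008  1.5001327   5.0052102 ] [0.23120802 0.32685849 0.07358892]
```

View pics/c17.png

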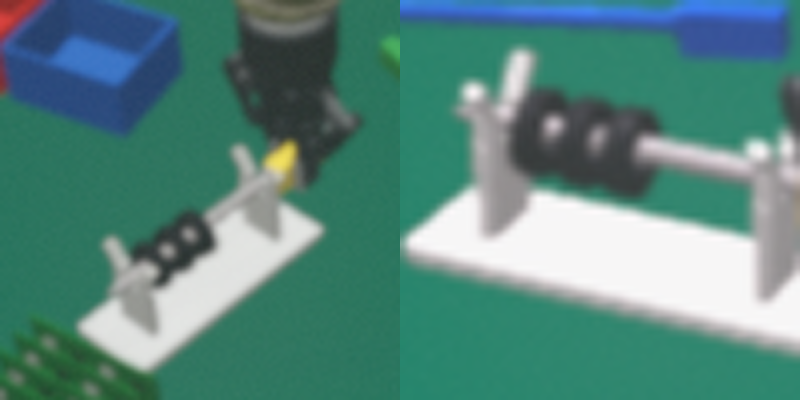

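Request:
{"api": "carry_out", "payload": {"plan": [[[0,0,0],[0,0,0],0.019],[[0,0,0],[0,0,0],0.024],[[0,0,0],[0,0,0],0.035],[[0,0,0],[0,0,0],0.045],[[0,0,0],[0,0,0],0.05],[[0,0,0],[0,0,0],0.05]], "force": 20}}

```text
time_s: 31.78
position: [0.4663, -0.2585, 0.039]
tool_rot: [[-0.178, 0.0, 0.984], [-0.984, -0.0, -0.178], [0.0, -1.0, 0.0]]
ft_force: [0.6, 0.3, -0.1]
grip_width: 0.0501
```

Run:
```python
from h import *
s=env.observe();print(s["time_s"],s["position"].round(5),s["ft_force"],s["wrist_torque"],s["grip_width"])
W=env.get_image("wrist")["image"];cv2.imwrite("pics/w18.png",W[:,:,::-1])
```

```text
31.775 [ 0.46628 -0.2585   0.03902] [ 0.55419394  0.3278453  -0.07276175] [-0.04932417  0.03352345 -0.01714619] 0.05007890263340777
```

View pics/w18.png

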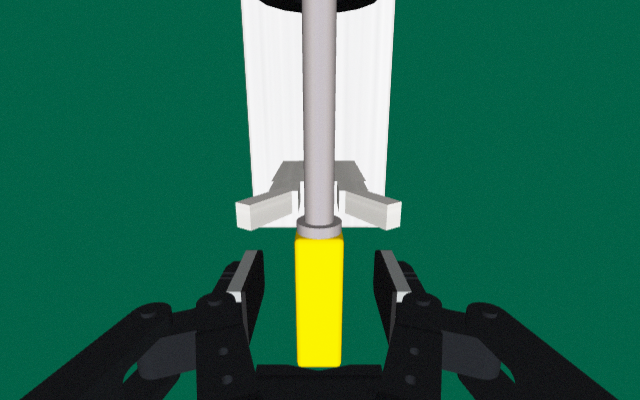

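Released, and the handle sits where it was. Next I lift clear and look from above.

Request:
{"api": "carry_out", "payload": {"plan": [[[0,-0.01,0],[0,0,0],0.05],[[0,-0.025,0],[0,0,0],0.05],[[0,-0.04,0],[0,0,0],0.05],[[0,-0.045,0],[0,0,0],0.05],[[0,-0.04,0.01],[0,0,0],0.05],[[0,-0.02,0.01],[0,0,0],0.05],[[0,0,0],[0,0,0],0.05],[[0,0,0],[0,0,0],0.05]]}}

```text
time_s: 32.83
position: [0.4853, -0.2616, 0.2181]
tool_rot: [[-0.178, -0.002, 0.984], [-0.984, 0.001, -0.178], [-0.001, -1.0, -0.002]]
ft_force: [0.1, -0.3, -0.0]
grip_width: 0.0502
```

Run:
```python
from h import *
s=env.observe();print(s["time_s"],s["position"].round(5),s["ft_force"],s["grip_width"],s["qvel"].round(2))
W=env.get_image("wrist")["image"];cv2.imwrite("pics/w19.png",W[:,:,::-1])
A=env.get_image("scene")["image"];B=env.get_image("side")["image"]
cv2.imwrite("pics/c19.png",np.hstack([cv2.resize(A[150:230,230:330,::-1],(400,320),interpolation=cv2.INTER_CUBIC),cv2.resize(B[150:220,280:370,::-1],(400,320),interpolation=cv2.INTER_CUBIC)]))
```

```text
32.825 [ 0.4853  -0.26164  0.2181 ] [ 0.14329111 -0.2906353  -0.00705624] 0.05023940494358791 [-0.15  0.42  0.4  -0.02  0.01  0.  ]
```

View pics/w19.png

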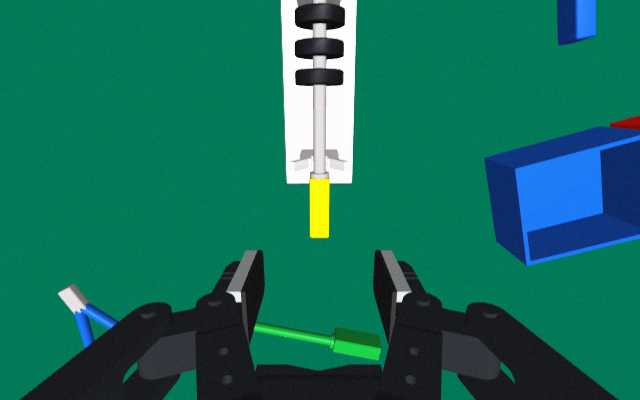

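View pics/c19.png

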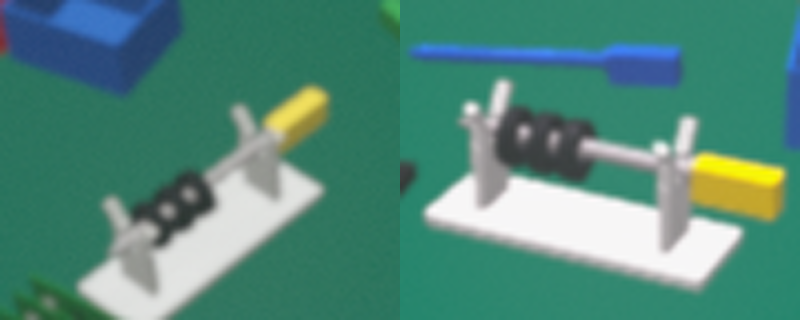

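Request:
{"api": "carry_out", "payload": {"plan": [[[0,0,0],[0,0,0],0.05],[[0,0,0],[0,0,0],0.05],[[0,0,0],[0,0,0],0.05],[[0,0,0],[0,0,0],0.05]]}}

```text
time_s: 33.48
position: [0.486, -0.262, 0.219]
tool_rot: [[-0.178, 0.0, 0.984], [-0.984, -0.0, -0.178], [0.0, -1.0, 0.0]]
ft_force: [0.1, 0.4, -0.2]
grip_width: 0.0499
```

Run:
```python
from h import *
print(env.close_job())
```

```text
the job is handed in; nothing more can be done
None
```

The job is done and handed in at 33.5 s. The skewer is back in both forks of the stand with all three cores on it.

**What I did**
- I took the skewer by its yellow handle with an 80 N grip.
- I threaded it through the three cores in one pass. The wrist readings showed no axial resistance above their roughly 1 N noise.
- I felt the plunger begin to give at about 68 mm along the rack. I pressed it in about 1 to 1.5 mm, reading 4.7 N, then backed off 4 mm.
- I lifted the three cores together, carried them over slowly, lowered the skewer into the forks and let go.

**Last checks**
- The pictures show the rod in both forks with the handle on its original side. The cores are between the forks, with the front core fairly close to the front fork.
- The gripper was open and well clear above the stand, with the wrist force near zero.
- In the pictures I took, the tin, brush, cutters, boards and look-alikes showed no sign of being moved. I took no dedicated final picture of them.

**What disagreed**
- The wrist camera's calibration was off by about 1.3 mm and 1.0 mm in world x and y. I found this from the rod held in the grip and corrected for it before threading.
- The picture put the plunger face at about 65 mm along the rack, about 3 mm short of where I felt it. I went by feel.
- Just before letting go, the stand pushed back with about 5 N. That is close to the 5.9 N read at the first grip, at the same height.

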